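# Prop the water-bath lid ajar

### The job

The emptied water bath has to dry overnight with its heavy lid ajar. Lay the pry bar over the fulcrum block with its tip in the notch under the lid's front edge, push its handle down to lever the lid up (the stiff hinge holds it there), and lay the bar flat on the bench again. Then slip the flat white spacer under the lid's front edge, beside the notch and square to that edge, with at least half of its length lying flat on the rim and its outer end still sticking out, and let go.

Things in the scene. Friction and masses are not known exactly. Their poses are not given: they have to be found in the camera images.
- bath: Fixed white bath, 280 (x) by 300 mm (y); origin centre of underside. Front edge x = -140, facing its -x. Front rim x -140 to -50, top z = 110. Notch in it: y -45 to 45, x -140 to -90, floor z = 75. Fixed fulcrum block before it: foot 60x80x10, pillar 24 (x) by 60 (y), round nose (radius 9) along y, crest x = -190, z = 98. Nothing over 40 mm tall within 200 mm in front.
- lid: Steel lid 280x300x5 mm, 9 in the middle, 1.3 kg. Origin: middle of its front edge's underside, when shut at bath x = -140, z = 113, 3 mm over the rim; axes as the bath's. Starts shut. Hinge at its x = 280. Turns front edge up, to 0.3 rad. Stiff: 15 to 20 N at the front edge lift it, and it stays. 0.09 rad (front up 25 mm) gives the spacer room; under 0.06 is too little.
- pry_bar: Flat steel bar, loose, 290x22 mm, 0.3 kg. Origin: mid-length, on the flat underside; x towards the tip, z up. Blade 6 mm thick, x -25 to 145 (tip). Grey handle 14 mm thick, x -25 to -145. Balances near x = -30. Works well with the tip 35 mm inside the front edge (fulcrum under x = 60), gripped at x = -85: tilting it 0.4 rad, handle down, tilts the lid about 0.09.
- spacer: Flat white plastic bar 140 (x) by 30 (y) by 14 mm thick (z), 0.13 kg, loose on the bench. Origin: centre of its underside; x along it, both ends alike. Not the other white block nearby, 120 mm long and 34 mm thick.
Not all that is in view belongs to the job. Several things have the shape of the spacer; the one meant has the colours described above.

How it is judged:
On the way:
1. the lid is levered up: tilted by more than 0.055 rad while the pry bar bears on it and the fingers hold the bar (angle between lid's own z axis and vertical above 0.055 rad and contact force between pry_bar and lid above 1 N and contact force between the fingers and pry_bar above 1 N), for 0.1 s.
At the end, for the whole second after the job is handed in: Spacer still and flat (7 deg) on the front rim under the lid, centre 50 to 140 mm left or right of the bath's middle and 6 mm outside to 62 mm inside the front edge, square to it within 17 deg; lid still tilted over 0.035 rad; pry bar flat and still on the bench (x of spacer in the frame of bath between -0.146 and -0.078 m and z of spacer in the frame of bath between 0.105 and 0.118 m and (y of spacer in the frame of bath between 0.05 and 0.14 m or y of spacer in the frame of bath between -0.14 and -0.05 m) and angle between the x axis of spacer and the x axis of bath, either way round below 0.3 rad and angle between spacer's own z axis and vertical below 0.12 rad and linear speed of each of spacer, pry_bar below 0.02 m/s and angle between lid's own z axis and vertical above 0.035 rad and height (world z) of pry_bar below 0.02 m); the robot touches nothing.
It also fails if it takes over 72 s, if anything falls off the work surface, if the arm or the gripper's body presses on something with over 40 N, if the wrist force passes 120 N, or if a joint passes its speed limit or range.

### The arm

A 7-joint arm with a two-finger parallel gripper is mounted at the origin on the work surface. World frame = base frame: x ahead of the robot, y to its left, z up, the work surface at z = 0. Lengths are in m, angles in rad, forces in N, time in s.
With the tool pointing down it reaches from about 0.4 to 0.85 m from the base axis. Payload 10.4 kg.
Tool frame: the origin (TCP) lies midway between the tips of the shut fingers; the grasp point (between the pads) lies 19 mm behind it; z points along the fingers, y is the line along which they close (so a half turn about z gives the same grasp; the last joint's range is limited). The gripper opens to 85 mm and grips with 20 to 120 N. Pads are 22 mm wide; open, the fingers measure 114 mm over their backs; the gripper's body (76 mm by 85 mm) begins 54 mm behind the grasp point. The pads swing forward as they close: fully open they stand 13 mm farther back than shut.
Start: joints at [1.22, 0.332, -0.065, 1.46, 0.022, 1.35, -0.088], TCP at [0.201, -0.592, 0.195] pointing down, gripper open.
Joint ranges: [-2.6, 2.6], [-0.5, 2.12], [-1.47, 1.34], [0.16, 2.42], [-1.27, 4.41], [0.06, 2.06], [-2.6, 2.6]. Speed limits (rad/s): [2.22, 2.22, 2.79, 2.79, 3.14, 3.14, 3.14].

### API

Orientations are given as a rotation vector (axis times angle).
In Python, from plant import ctrl gives the robot as it stands. The module is installed in compiled form; this text tells all that it offers.
- The arm moves only by the tool servo_tool, never from a script. Its argument "steps" is a list of rows, each an object of numbers: "claw": the closure in counts, from 0 (fully open) to 255 (shut); "tx", "ty", "tz": the shift along the world's x, y, z normalised to -1 to 1, where 1 is 0.25 m; "twist": the turn about the world's z normalised to -1 to 1, where 1 is 2 rad. In form: [{"claw": .., "tx": .., "ty": .., "tz": .., "twist": ..}, ...]. A call has 1 to 10 rows; each row is the pose to reach, as a shift and turn from the pose commanded when the call began; what a row does not reach only later rows make up. A row lasts 1/8 s, in which the tool goes at most 62.5 mm and 10.7 degrees, less where a joint would pass 70% of its speed; a pose out of reach is approached as far as the arm can. A call with a number of a shift or a turn outside -1 to 1 is refused whole. A call with a gripper value outside its range is refused whole. The fingers move at their own pace and stop on an object; "grip_force" is the grip in N (left out, the last holds). Time passes only in rows, so rows that repeat a pose let the fingers close. It gives the time, the measured TCP pose, the force, the opening and the grip force at its end, in the units of the state.
- ctrl.state(): the state, without advancing time (a new reading comes with each control period).
- ctrl.camera(name): name is "scene" or "top" or "wrist"; returns a dict with "color" (420x560x3 uint8, red, green, blue), "camera_matrix" (3x3 intrinsics, pixels), "rvec" (rotation vector, rad) and "tvec" (3), from world to camera coordinates, as OpenCV has them. Camera axes: x right, y down, z forward; pixel columns grow to the right and rows downward; lengths in m; the calibration is good to about 2 mm. A picture is of the moment at which its call begins. There is no depth.
- ctrl.sign_off(): hands the job in; it is judged then, once.
Trained networks look in a picture, given as the dict that the camera call returned (one of the last four; its "shot" number tells which), for a name from the list of things; names that differ only in an ending like _2 or _b are one class to them, and where a whole thing is asked for, a point or a joint stands for the part that bears it (a point fixed in the world has none). Each returns a list of dicts, best first, with "conf" (0 to 1); they miss things now and then, are a little off and sometimes report something else, mostly with a low value. They report only what shows in the picture. A call takes as long as a camera call. They do not tell look-alikes from the thing itself.
- ctrl.boxes_of(picture, name): "extent" ([left, top, right, bottom] in pixels, round what is visible of it).
- ctrl.masks_of(picture, name): "pixels" (420x560 bool, what is visible of it) and "extent" ([left, top, right, bottom] in pixels, round what is visible of it).
The state is a dict: "time_s": time; "joint_pos": joint angles; "joint_vel": joint speeds; "tau": joint torques, N m; "tool_pos": TCP position; "tool_rot": TCP orientation; "ft_force": force on the tool from outside, world axes, zero at the start; "torque": the same for the moment, N m; "finger_gap": finger opening in m; "finger_force": force on a finger pad.
Only numpy, scipy, OpenCV 4.12 (cv2) and the standard library are available. Lean on these libraries where they do the work, as an engineer would, in place of code of your own. Each camera call takes 0.05 s, during which the arm holds its last target. There are 200 camera calls.

## Working session

There is one attempt and no reset: what is moved stays moved. The work goes in short steps, Python scripts to look and compute and a tool call to move; the robot and the scene stay as the last step left them, time stands still between calls to the robot, and variables do not carry over. Pictures are saved under pics/ and viewed, at most 10 in all, crops included, and the job is handed in when it is done.

Besides the shell and the picture viewer there is one more tool, called after "Request:" by a JSON object that holds its "fn" and its "kwargs". servo_tool: Moves the arm, as the interface text tells. Its arguments: {"type":"object","properties":{"steps":{"type":"array","items":{"type":"object","properties":{"claw":{"type":"number"},"tx":{"type":"number"},"ty":{"type":"number"},"tz":{"type":"number"},"twist":{"type":"number"}}}},"grip_force":{"type":"number"}},"required":["steps"]}

```bash
mkdir -p pics
cat > h.py <<'E'
import numpy as np, cv2
from plant import ctrl
def shot(n,f=None):
    p=ctrl.camera(n)
    if f: cv2.imwrite('pics/'+f,p['color'][:,:,::-1])
    return p
def ray(p,uv,z):
    "intersect pixel with the plane of world height z"
    R=cv2.Rodrigues(np.array(p['rvec'],float))[0]; t=np.array(p['tvec'],float).ravel()
    d=R.T@np.linalg.inv(p['camera_matrix'])@np.array([uv[0],uv[1],1.]); c=-R.T@t
    return c+d*(z-c[2])/d[2]
def proj(p,X):
    return cv2.projectPoints(np.array(X,float).reshape(-1,3),np.array(p['rvec'],float),np.array(p['tvec'],float),p['camera_matrix'],None)[0].reshape(-1,2)
def tri(ps,uvs):
    A=[];b=[]
    for p,uv in zip(ps,uvs):
        R=cv2.Rodrigues(np.array(p['rvec'],float))[0]; t=np.array(p['tvec'],float).ravel()
        d=R.T@np.linalg.inv(p['camera_matrix'])@np.array([uv[0],uv[1],1.]);d/=np.linalg.norm(d);c=-R.T@t
        P=np.eye(3)-np.outer(d,d);A.append(P);b.append(P@c)
    return np.linalg.solve(sum(A),sum(b))
E
python3 - <<'E'
from h import *
ims=[]
for n in ['scene','top']:
    p=shot(n,n+'0.png')
    R=cv2.Rodrigues(np.array(p['rvec'],float))[0]; print(n,-R.T@np.array(p['tvec'],float).ravel(),p['camera_matrix'][0,0])
    for o in ['bath','lid','pry_bar','spacer']:
        for d in ctrl.masks_of(p,o):
            r=cv2.minAreaRect(np.argwhere(d['pixels'])[:,::-1].astype(np.float32))
            print(o,round(d['conf'],2),np.round(d['extent']),np.round(cv2.boxPoints(r)).tolist())
s=ctrl.state();print(s)
E
```

```text
scene [ 0.82116642 -0.65422175  1.14554298] 534.9585285182974
bath 0.57 [184. 268. 371. 420.] [[179.0, 409.0], [211.0, 248.0], [379.0, 282.0], [346.0, 442.0]]
pry_bar 0.62 [279. 134. 320. 212.] [[278.0, 209.0], [316.0, 132.0], [324.0, 135.0], [285.0, 213.0]]
spacer 0.97 [249. 215. 287. 266.] [[247.0, 224.0], [260.0, 217.0], [287.0, 261.0], [275.0, 268.0]]
spacer 0.93 [229. 162. 280. 182.] [[228.0, 172.0], [276.0, 157.0], [279.0, 168.0], [231.0, 182.0]]
spacer 0.79 [327. 190. 379. 219.] [[325.0, 200.0], [330.0, 189.0], [379.0, 207.0], [375.0, 219.0]]
top [ 0.38669045 -0.00427297  0.88881273] 392.2939805267431
bath 0.88 [296.  70. 489. 225.] [[291.0, 85.0], [474.0, 67.0], [489.0, 213.0], [305.0, 231.0]]
lid 0.58 [333.  70. 488. 223.] [[334.0, 81.0], [472.0, 66.0], [487.0, 209.0], [349.0, 224.0]]
pry_bar 0.86 [102. 234. 231. 253.] [[101.0, 244.0], [233.0, 234.0], [233.0, 244.0], [102.0, 254.0]]
pry_bar 0.45 [181. 139. 195. 204.] [[181.0, 139.0], [194.0, 139.0], [196.0, 200.0], [182.0, 200.0]]
spacer 0.76 [179. 142. 194. 202.] [[179.0, 140.0], [193.0, 139.0], [198.0, 199.0], [183.0, 200.
[... 233 characters left out ...]
ray([ 1.22038444,  0.33223104, -0.06468285,  1.46013837,  0.02157691,
        1.34991711, -0.08852034]), 'joint_vel': array([-7.52083668e-04, -9.97110195e-04,  6.46491086e-04, -2.06452655e-03,
        8.01556877e-04,  3.57514048e-05, -1.07269769e-03]), 'tau': array([ 2.67345686e-04, -6.24741626e+01,  4.93746414e-02, -3.91554773e+01,
        1.64901285e-02,  2.49972909e-03, -8.02061180e-06]), 'tool_pos': array([ 0.20124587, -0.59171009,  0.19459974]), 'tool_rot': array([-3.09949032e+00, -5.12563893e-01, -4.71052392e-05]), 'ft_force': array([ 0.06524085, -0.00685363, -0.33108729]), 'torque': array([ 0.04182505, -0.03134651, -0.00597663]), 'finger_force': 0.0, 'finger_gap': 0.08494072762994453}
```

Run:
```python
import cv2
a=cv2.imread('pics/scene0.png');b=cv2.imread('pics/top0.png')
cv2.imwrite('pics/s1.png',cv2.resize(a[100:420,130:430],None,fx=1.85,fy=1.85,interpolation=cv2.INTER_CUBIC))
cv2.imwrite('pics/t1.png',cv2.resize(b[50:350,80:500],None,fx=1.9,fy=1.9,interpolation=cv2.INTER_CUBIC))
```

```text
(no output)
```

View pics/s1.png

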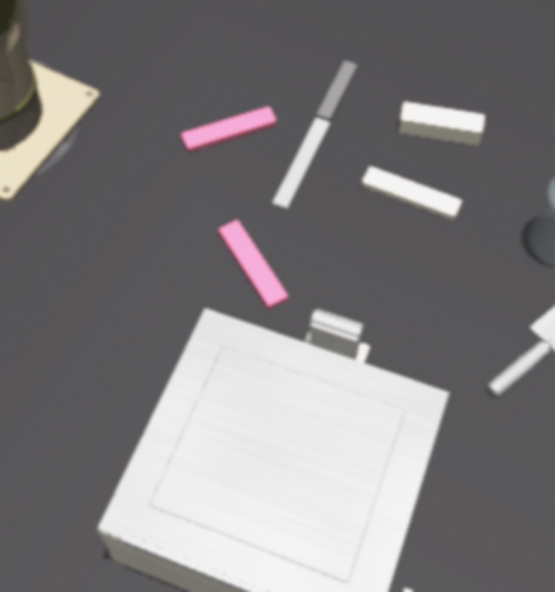

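View pics/t1.png

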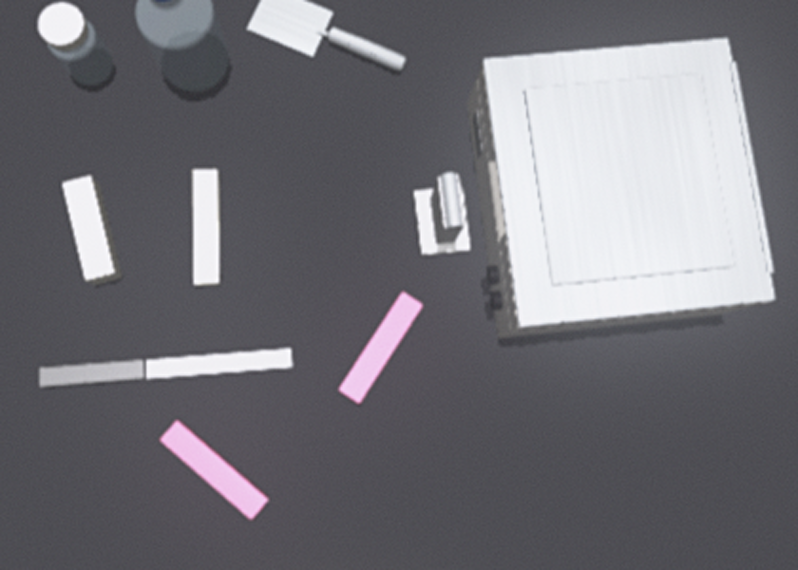

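The spacer-like things, in full-image top pixels, are pink (282,234), pink (193,298), a thick white block with visible sides (127,170) and a thin white bar (188,169). The description fits the thin white one, which is at about (353,203) in the scene view. The pry bar spans (101..233, 243) with its grey handle on the left. The bath lies to the right with its front facing left.

```bash
cat > m.py <<'E'
from h import *
from scipy.optimize import least_squares
def corners(p,seed,th=150):
    "subpixel corners of the bright low-saturation blob near seed"
    pass
def box(n,dx,dy,dz): return np.array([[x,y,z] for x in dx for y in dy for z in dz])
def hull(p,P): return cv2.convexHull(proj(p,P).astype(np.float32)).reshape(-1,2)
def rect(mask): return cv2.minAreaRect(np.argwhere(mask)[:,::-1].astype(np.float32))
E
python3 - <<'E'
from m import *
S=shot('scene');T=shot('top')
out={}
# bright/dark segmentation; connected component at seed
def comp(p,seed,lo=95):
    g=p['color'].min(2)
    n,l=cv2.connectedComponents((g>lo).astype(np.uint8),connectivity=4)
    return l==l[seed[1],seed[0]]
for nm,ss,ts in [('spacer',(353,203),(188,169)),('bar',(291,188),(200,242)),('lid',(280,350),(400,150))]:
    for p,sd,c in [(S,ss,'scene'),(T,ts,'top')]:
        m=comp(p,sd);r=rect(m);hu=cv2.convexHull(np.argwhere(m)[:,::-1].astype(np.int32))
        ap=cv2.approxPolyDP(hu,3,True).reshape(-1,2)
        print(nm,c,m.sum(),np.round(r[0],1),np.round(r[1],1),ap.tolist())
        for z in (0.0,0.014,.118):
            if (z==.118)!=(nm=='lid'): continue
            print('   z',z,[np.round(ray(p,u,z)[:2]*1000).tolist() for u in ap])
E
```

```text
spacer scene 758 [352.2 203.4] [56.8 13.9] [[380, 210], [372, 218], [331, 203], [325, 195], [333, 189]]
   z 0.0 [[678.0, 196.0], [669.0, 162.0], [555.0, 154.0], [529.0, 170.0], [539.0, 199.0]]
   z 0.014 [[679.0, 185.0], [671.0, 152.0], [558.0, 144.0], [533.0, 160.0], [543.0, 189.0]]
spacer top 950 [187.5 169. ] [62. 15.] [[190, 200], [181, 199], [181, 138], [195, 140], [195, 199]]
   z 0.0 [[537.0, 164.0], [539.0, 185.0], [682.0, 192.0], [679.0, 160.0], [539.0, 153.0]]
   z 0.014 [[534.0, 162.0], [536.0, 182.0], [678.0, 189.0], [674.0, 157.0], [537.0, 151.0]]
bar scene 925 [300.  172.3] [11.3 89. ] [[321, 133], [286, 212], [278, 211], [276, 207], [316, 132]]
   z 0.0 [[421.0, 370.0], [463.0, 71.0], [444.0, 63.0], [433.0, 72.0], [406.0, 366.0]]
   z 0.014 [[426.0, 357.0], [468.0, 62.0], [448.0, 55.0], [438.0, 63.0], [411.0, 354.0]]
bar top 1576 [166.8 243. ] [ 12.4 134.6] [[232, 244], [100, 252], [100, 244], [228, 232], [233, 233]]
   z 0.0 [[439.0, 66.0], [415.0, 356.0], [432.0, 357.0], [466.0, 76.0], [464.0, 64.0]]
   z 0.014 [[438.0, 64.0], [414.0, 350.0], [432.0, 352.0], [464.0, 74.0], [463.0, 63.0]]
lid scene 21614 [279.6 346.2] [162.5 167.6] [[373, 311], [341, 419], [233, 419], [191, 402], [182, 387], [241, 265], [304, 266], [322, 272]]
   z 0.118 [[778.0, -140.0], [810.0, -370.0], [634.0, -465.0], [549.0, -477.0], [518.0, -461.0], [480.0, -177.0], [603.0, -113.0], [644.0, -108.0]]
lid top 21208 [408.2 146.6] [147.4 157.3] [[488, 207], [461, 215], [344, 226], [330, 155], [327, 103], [334, 80], [463, 69], [487, 145]]
   z 0.118 [[519.0, -460.0], [501.0, -403.0], [473.0, -164.0], [617.0, -136.0], [728.0, -130.0], [780.0, -144.0], [816.0, -422.0], [649.0, -465.0]]
```

```bash
cat >> m.py <<'E'
def fit_pts(obs,q0,free_z=True):
    "obs: list of (picture, model pt, uv); q=(x,y,z,yaw)"
    def f(q):
        c,s=np.cos(q[3]),np.sin(q[3]); r=[]
        for p,X,uv in obs:
            W=[q[0]+c*X[0]-s*X[1],q[1]+s*X[0]+c*X[1],q[2]+X[2]]
            r+=list(proj(p,W)[0]-uv)
        return np.array(r)
    o=least_squares(f,q0,loss='soft_l1'); return o.x,o.fun
def fit_mask(ps,ms,P,q0,steps=(.004,.004,.004,.02)):
    from scipy.optimize import minimize
    k=8
    def f(q):
        c,s=np.cos(q[3]),np.sin(q[3]); R=np.array([[c,-s,0],[s,c,0],[0,0,1]]); e=0
        for p,m in zip(ps,ms):
            a=np.zeros((420*4,560*4),np.uint8)
            h=cv2.convexHull((proj(p,P@R.T+q[:3])).astype(np.float32)).reshape(-1,2)
            cv2.fillPoly(a,[np.round(((h+.5)*4-.5)*16).astype(np.int32)],255,shift=4)
            a=cv2.resize(a,(560,420),interpolation=cv2.INTER_AREA)/255.
            e+=np.abs(a-m).sum()/m.sum()
        return e
    sx=np.vstack([q0]+[np.array(q0)+np.eye(4)[i]*steps[i] for i in range(4)])
    o=minimize(f,q0,method='Nelder-Mead',options=dict(initial_simplex=sx,xatol=1e-4,fatol=1e-4,maxiter=250)); return o.x,o.fun
def comp(p,seed,lo=95):
    g=p['color'].min(2); n,l=cv2.connectedComponents((g>lo).astype(np.uint8),connectivity=4)
    return l==l[seed[1],seed[0]]
E
python3 - <<'E'
from m import *
S=shot('scene');T=shot('top')
L=[(T,(-.14,.15,.118),(334.8,81)),(T,(.14,.15,.118),(463,69.5)),(T,(.14,-.15,.118),(487.5,207.7)),(T,(-.14,-.15,.118),(351.5,222)),
(S,(-.14,-.15,.118),(241.5,266.5)),(S,(-.14,.15,.118),(372.5,312)),(S,(.14,-.15,.118),(183.5,387))]
q,r=fit_pts(L,[.65,-.3,0,-1.44]);print('bath',q.round(4),r.round(1))
c,s=np.cos(q[3]),np.sin(q[3])
print('crest px',[proj(p,[[q[0]+c*-.19-s*y,q[1]+s*-.19+c*y,.098] for y in(-.03,.03)]).round(1).tolist() for p in(S,T)])
ps=[S,T]
print('spacer',fit_mask(ps,[comp(S,(353,203)),comp(T,(188,169))],box(0,(-.07,.07),(-.015,.015),(0,.014)),[.606,.17,.0,0.05]))
print('bar',fit_mask(ps,[comp(S,(291,188)),comp(T,(200,242))],box(0,(-.145,.145),(-.011,.011),(0,.010)),[.437,.21,.0,-1.48]))
E
```

```text
bath [ 6.4830e-01 -3.0120e-01 -8.0000e-04 -1.4426e+00] [-1.3 -0.7 -0.4  0.1 -0.2 -0.1  0.9 -0.3 -0.9  0.4  0.3  0.6 -1.  -0.9]
crest px [[[299.4, 270.0], [324.9, 278.6]], [[319.0, 168.2], [315.6, 140.5]]]
spacer (array([0.60467245, 0.16909765, 0.00869189, 0.04845471]), np.float64(0.1311286326925912))
bar (array([ 0.43794336,  0.20372441,  0.00846016, -1.46477032]), np.float64(0.2785755669310418))
```

Request:
{"fn": "servo_tool", "kwargs": {"steps": [{"claw": 0, "tx": 1, "ty": 1, "tz": 0.4, "twist": 0.674}, {"claw": 0, "tx": 1, "ty": 1, "tz": 0.4, "twist": 0.674}, {"claw": 0, "tx": 1, "ty": 1, "tz": 0.4, "twist": 0.674}, {"claw": 0, "tx": 1, "ty": 1, "tz": 0.4, "twist": 0.674}, {"claw": 0, "tx": 1, "ty": 1, "tz": 0.4, "twist": 0.674}, {"claw": 0, "tx": 1, "ty": 1, "tz": 0.4, "twist": 0.674}, {"claw": 0, "tx": 1, "ty": 1, "tz": 0.4, "twist": 0.674}, {"claw": 0, "tx": 1, "ty": 1, "tz": 0.4, "twist": 0.674}]}}

```text
time_s: 1.7
tool_pos: [0.4513, -0.3417, 0.2947]
tool_rot: [2.1, 2.336, -0.0]
ft_force: [-0.0, -0.5, -0.1]
finger_gap: 0.0854
finger_force: 0.0
```

Request:
{"fn": "servo_tool", "kwargs": {"steps": [{"claw": 0, "tx": -0.07, "ty": 1, "tz": 0}, {"claw": 0, "tx": -0.07, "ty": 1, "tz": 0}, {"claw": 0, "tx": -0.07, "ty": 1, "tz": 0}, {"claw": 0, "tx": -0.07, "ty": 1, "tz": 0}]}}

```text
invalid input at $.steps[0]: expected keys claw, tx, ty, tz, twist
```

Request:
{"fn": "servo_tool", "kwargs": {"steps": [{"claw": 0, "ty": 1}, {"claw": 0, "ty": 1}, {"claw": 0, "ty": 1}, {"claw": 0, "ty": 1}, {"claw": 0, "ty": 1}, {"claw": 0, "ty": 1}]}}

```text
invalid input at $.steps[0]: expected keys claw, tx, ty, tz, twist
```

Run:
```python
from m import *
s=ctrl.state();print(s['time_s'],s['tool_pos'],s['tool_rot'],s['joint_pos'])
p=shot('wrist','w1.png')
for n,o in [('bar',[.438,.2037,0,-1.465]),('sp',[.6047,.169,0,.048])]:
    print(n,proj(p,[o[0],o[1],.01]))
a=cv2.imread('pics/w1.png');cv2.imwrite('pics/w1b.png',cv2.resize(a,(780,585)))
```

```text
1.7 [ 0.45134748 -0.34165092  0.29468516] [ 2.10035573e+00  2.33601823e+00 -2.40494480e-04] [ 0.92375515  0.19581139 -0.41950356  1.43635474  0.07959855  1.52602718
  0.61396542]
bar [[ 320.54907471 -384.94588252]]
sp [[ 473.58368515 -304.31040173]]
```

View pics/w1b.png

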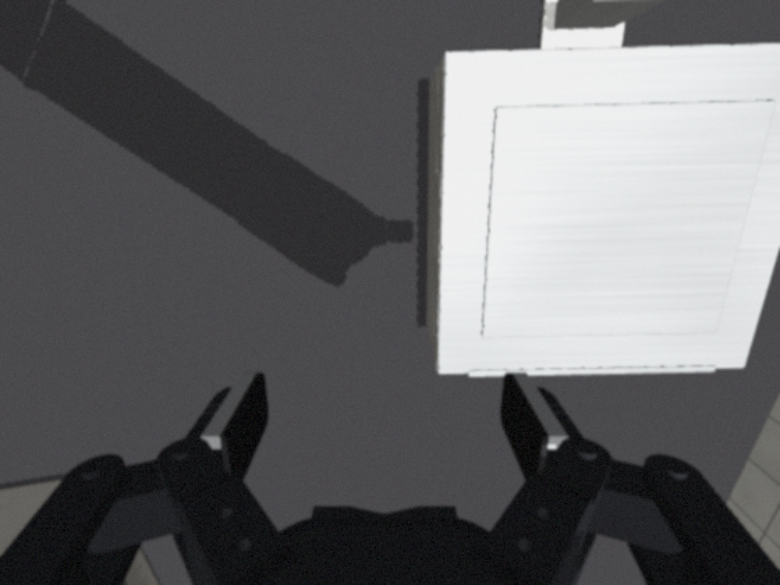

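The wrist camera sees the bath on the right, with the lid's front-left corner at about (320,38) full-res. It looks towards the +y side of the gripper.

Request:
{"fn": "servo_tool", "kwargs": {"steps": [{"claw": 0, "tx": -0.05, "ty": 1, "tz": 0, "twist": 0}, {"claw": 0, "tx": -0.05, "ty": 1, "tz": 0, "twist": 0}, {"claw": 0, "tx": -0.05, "ty": 1, "tz": 0, "twist": 0}, {"claw": 0, "tx": -0.05, "ty": 1, "tz": 0, "twist": 0}]}}

```text
time_s: 2.25
tool_pos: [0.4381, -0.0911, 0.2946]
tool_rot: [2.109, 2.328, -0.0]
ft_force: [0.9, -0.1, 0.3]
finger_gap: 0.0852
finger_force: 0.0
```

Request:
{"fn": "servo_tool", "kwargs": {"steps": [{"claw": 0, "tx": 0, "ty": 0.5, "tz": 0, "twist": 0}, {"claw": 0, "tx": 0, "ty": 0.5, "tz": 0, "twist": 0}, {"claw": 0, "tx": 0, "ty": 0.5, "tz": 0, "twist": 0}]}}

```text
time_s: 2.62
tool_pos: [0.4383, 0.037, 0.2951]
tool_rot: [2.098, 2.337, 0.001]
ft_force: [-0.2, -0.4, -0.1]
finger_gap: 0.0853
finger_force: 0.0
```

Run:
```python
from m import *
s=ctrl.state();print(s['time_s'],s['tool_pos'],s['tool_rot'],s['joint_pos'])
p=shot('wrist','w2.png')
for n,o in [('bar',[.438,.2037,0,-1.465]),('sp',[.6047,.169,0,.048])]:
    print(n,proj(p,[o[0],o[1],.01]))
    for d in ctrl.masks_of(p,{'bar':'pry_bar','sp':'spacer'}[n]): print(round(d['conf'],2),d['extent'],d['pixels'].sum())
a=cv2.imread('pics/w2.png');cv2.imwrite('pics/w2b.png',cv2.resize(a,(780,585)))
```

```text
2.625 [0.4383497  0.03704604 0.29507671] [2.09824095e+00 2.33670601e+00 9.97250120e-04] [ 0.64787449 -0.10644615 -0.75657719  1.7119782  -0.0727693   1.50613122
  0.00618923]
bar [[287.25582781  47.07268009]]
0.77 [277.3, 1.5, 295.6, 147.7] 2253
sp [[397.90539686  87.71955252]]
0.89 [249.2, 180.2, 324.8, 242.6] 1629
0.69 [349.1, 74.6, 451.2, 95.7] 2306
0.6 [165.2, 33.2, 239.2, 121.2] 2266
```

View pics/w2b.png

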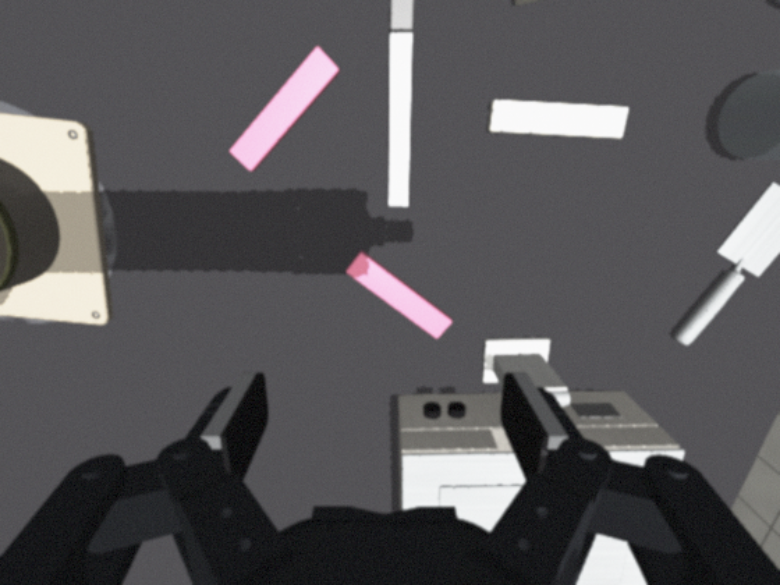

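Thin white bar confirmed at (401,85) in the wrist view, with both pink bars clearly different. The pry bar tip is at (286,148) and the seam at (288,22).

Run:
```python
from m import *
W=shot('wrist');S=shot('scene');T=shot('top')
B=[(W,(-.025,0,.010),(287.9,22)),(W,(.145,0,.005),(286.1,148.2)),(T,(-.025,0,.01),(156.6,244.5)),(T,(.145,0,.006),(233.2,238.4)),(T,(-.145,0,.014),(100.2,248.4)),
(S,(-.025,0,.01),(303.5,164.3)),(S,(.145,0,.003),(281.9,211)),(S,(-.145,0,.014),(319.2,133.5))]
q,r=fit_pts(B,[.437,.21,.0,-1.48]);print('bar',q.round(4),r.round(1))
P=box(0,(-.07,.07),(-.015,.015),(0,.014))
print('spacer',fit_mask([W,T],[comp(W,(401,85),110),comp(T,(188,169),110)],P,[.6047,.169,.002,.048]))
print(tri([W,T],[np.argwhere(comp(W,(401,85))).mean(0)[::-1],np.argwhere(comp(T,(188,169))).mean(0)[::-1]]))
```

```text
bar [ 0.4379  0.204   0.0044 -1.4655] [-0.7 -1.5 -0.1 -0.3  0.3 -0.9  1.2 -1.   0.3 -0.3  0.4 -0.4 -1.3  0.8
 -0.4  0. ]
spacer (array([0.60619469, 0.17212681, 0.00586494, 0.05745508]), np.float64(1.0412431480746214))
[0.41004221 0.08423934 0.51453576]
```

Request:
{"fn": "servo_tool", "kwargs": {"steps": [{"claw": 0, "tx": -0.022, "ty": 0.867, "tz": 0, "twist": 0}, {"claw": 0, "tx": -0.022, "ty": 0.867, "tz": 0, "twist": 0}, {"claw": 0, "tx": -0.022, "ty": 0.867, "tz": -0.4, "twist": 0}, {"claw": 0, "tx": -0.022, "ty": 0.867, "tz": -0.9, "twist": 0}, {"claw": 0, "tx": -0.022, "ty": 0.867, "tz": -0.9, "twist": 0}, {"claw": 0, "tx": -0.022, "ty": 0.867, "tz": -0.9, "twist": 0}, {"claw": 0, "tx": -0.022, "ty": 0.867, "tz": -0.9, "twist": 0}]}}

```text
time_s: 3.8
tool_pos: [0.4304, 0.2487, 0.0658]
tool_rot: [-2.098, -2.332, 0.01]
ft_force: [0.5, 0.9, 1.2]
finger_gap: 0.0857
finger_force: 0.0
```

Run:
```python
from m import *
s=ctrl.state();print(s['time_s'],s['tool_pos'],s['tool_rot'],s['joint_pos'])
p=shot('wrist');T=shot('top')
for d in ctrl.masks_of(p,'pry_bar'):
    print(round(d['conf'],2),d['extent'],rect(d['pixels']))
    ap=cv2.approxPolyDP(cv2.convexHull(np.argwhere(d['pixels'])[:,::-1].astype(np.int32)),3,True).reshape(-1,2);print(ap.tolist(),[ray(p,u,.01)[:2].round(4).tolist() for u in ap])
print(proj(p,[[.4327,.2537,.007],[.438+.145*.105,.204-.145*.9945,.003]]))
```

```text
3.8 [0.43042249 0.24867976 0.06581362] [-2.09784331 -2.33163839  0.01007592] [ 0.26547441  0.32973708 -0.99368133  1.89715869  0.30674242  1.08710155
 -0.74536675]
0.73 [264.4, 78.0, 293.2, 368.5] ((279.5, 222.5), (289.0, 29.0), 90.0)
[[268, 78], [292, 79], [294, 97], [288, 364], [282, 367], [268, 364], [266, 332]] [[0.4141, 0.3526], [0.4316, 0.3538], [0.4346, 0.3418], [0.4608, 0.088], [0.4552, 0.0834], [0.4405, 0.0857], [0.4346, 0.1256]]
[[278.47224217 207.32469695]
 [277.61471866 378.31653307]]
```

Request:
{"fn": "servo_tool", "kwargs": {"grip_force": 110, "steps": [{"claw": 0, "tx": 0, "ty": 0, "tz": -0.25, "twist": 0}, {"claw": 0, "tx": 0, "ty": 0, "tz": -0.25, "twist": 0}, {"claw": 0, "tx": 0, "ty": 0, "tz": -0.25, "twist": 0}, {"claw": 100, "tx": 0, "ty": 0, "tz": -0.25, "twist": 0}, {"claw": 255, "tx": 0, "ty": 0, "tz": -0.25, "twist": 0}, {"claw": 255, "tx": 0, "ty": 0, "tz": -0.25, "twist": 0}, {"claw": 255, "tx": 0, "ty": 0, "tz": -0.25, "twist": 0}, {"claw": 255, "tx": 0, "ty": 0, "tz": -0.25, "twist": 0}]}}

```text
time_s: 4.95
tool_pos: [0.4332, 0.2497, 0.0071]
tool_rot: [-2.102, -2.335, 0.0]
ft_force: [-0.0, 0.2, 0.3]
finger_gap: 0.0004
finger_force: 0.0
```

Request:
{"fn": "servo_tool", "kwargs": {"steps": [{"claw": 255, "tx": 0, "ty": 0, "tz": 0, "twist": 0}, {"claw": 255, "tx": 0, "ty": 0, "tz": 0, "twist": 0}]}}

```text
time_s: 5.2
tool_pos: [0.4332, 0.2497, 0.0071]
tool_rot: [-2.102, -2.335, 0.0]
ft_force: [0.1, -0.5, -0.2]
finger_gap: 0.0002
finger_force: 0.0
```

Run:
```python
from m import *
a=shot('wrist')['color'];b=shot('top')['color']
im=np.hstack([cv2.resize(a,(560,420)),b])[:,:,::-1]
cv2.imwrite('pics/x1.png',cv2.resize(im,(800,300)))
```

```text
(no output)
```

View pics/x1.png

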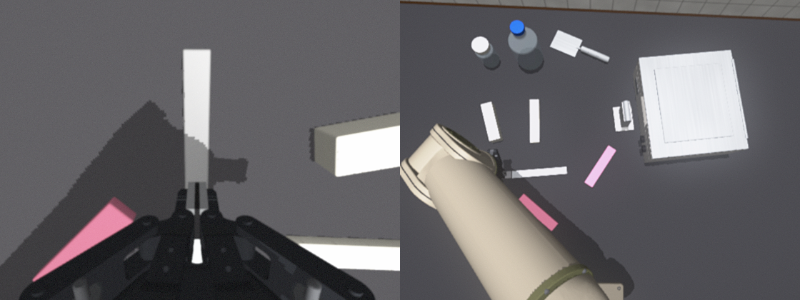

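The fingers closed over the top of the bar because the open tips sit farther back. I'll raise, pre-close to about 35 mm and go lower.

Request:
{"fn": "servo_tool", "kwargs": {"steps": [{"claw": 255, "tx": 0, "ty": 0.016, "tz": 0.14, "twist": 0}, {"claw": 150, "tx": 0, "ty": 0.016, "tz": 0.14, "twist": 0}, {"claw": 150, "tx": 0, "ty": 0.016, "tz": 0.14, "twist": 0}, {"claw": 150, "tx": 0, "ty": 0.016, "tz": 0.14, "twist": 0}, {"claw": 150, "tx": 0, "ty": 0.016, "tz": 0.14, "twist": 0}]}}

```text
time_s: 5.92
tool_pos: [0.4329, 0.2535, 0.0416]
tool_rot: [-2.102, -2.335, 0.001]
ft_force: [-0.4, 0.8, -0.1]
finger_gap: 0.0352
finger_force: 0.0
```

Request:
{"fn": "servo_tool", "kwargs": {"steps": [{"claw": 150, "tx": 0, "ty": 0, "tz": -0.11, "twist": 0}, {"claw": 150, "tx": 0, "ty": 0, "tz": -0.15, "twist": 0}, {"claw": 150, "tx": 0, "ty": 0, "tz": -0.16, "twist": 0}, {"claw": 150, "tx": 0, "ty": 0, "tz": -0.16, "twist": 0}]}}

```text
time_s: 6.42
tool_pos: [0.4334, 0.254, 0.0025]
tool_rot: [-2.102, -2.335, -0.001]
ft_force: [-0.2, 0.3, -0.1]
finger_gap: 0.0348
finger_force: 0.0
```

Request:
{"fn": "servo_tool", "kwargs": {"steps": [{"claw": 150, "tx": 0, "ty": 0, "tz": -0.008, "twist": 0}, {"claw": 255, "tx": 0, "ty": 0, "tz": -0.008, "twist": 0}, {"claw": 255, "tx": 0, "ty": 0, "tz": -0.008, "twist": 0}, {"claw": 255, "tx": 0, "ty": 0, "tz": -0.008, "twist": 0}, {"claw": 255, "tx": 0, "ty": 0, "tz": -0.008, "twist": 0}]}}

```text
time_s: 7.05
tool_pos: [0.4333, 0.2538, 0.0002]
tool_rot: [2.102, 2.335, 0.0]
ft_force: [0.6, -0.5, 0.3]
finger_gap: -0.0002
finger_force: 0.0
```

Run:
```python
from m import *
p=shot('wrist');a=p['color'];S=shot('scene');b=S['color']
s=ctrl.state();print('tcp in wrist',proj(p,s['tool_pos']),'scene',proj(S,s['tool_pos']))
im=np.hstack([cv2.resize(a[180:420,170:390],(440,480),interpolation=cv2.INTER_CUBIC),cv2.resize(b[100:260,230:350],(360,480),interpolation=cv2.INTER_CUBIC)])[:,:,::-1]
cv2.imwrite('pics/x2.png',im)
```

```text
tcp in wrist [[274.37531128 241.98456644]] scene [[307.01862625 161.04187297]]
```

View pics/x2.png

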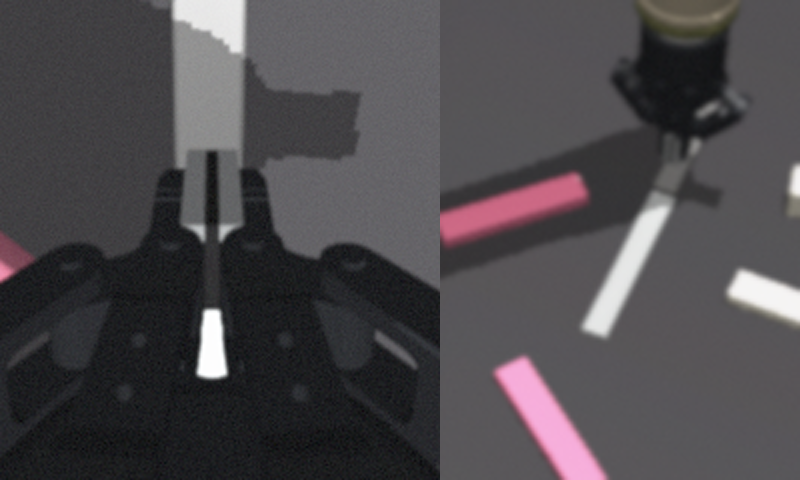

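Run:
```python
from m import *
p=shot('wrist');S=shot('scene')
print(tri([p,S],[(276,254),(308.3,152)]))
R=cv2.Rodrigues(p['rvec'])[0];print(-R.T@np.ravel(p['tvec']),R[2])
for z in (0,.01,.02,.03): print(z,proj(p,[.4333,.2538,z]),proj(S,[.4333,.2538,z]))
```

```text
[0.43276744 0.26053069 0.03085248]
[0.42491168 0.33683245 0.17871521] [ 0.03531781 -0.32061018 -0.94655257]
0 [[274.50438504 241.78889552]] [[307.04970336 161.05740623]]
0.01 [[274.4697709  248.51258304]] [[307.23994897 158.71244469]]
0.02 [[274.43145774 255.95479589]] [[307.43230584 156.34145968]]
0.03 [[274.38881912 264.23721325]] [[307.62680933 153.9440156 ]]
```

Two views put the tips about 20 mm above the reported TCP, so I'll go lower in guarded steps.

Request:
{"fn": "servo_tool", "kwargs": {"steps": [{"claw": 140, "tx": 0, "ty": 0, "tz": 0.02, "twist": 0}, {"claw": 140, "tx": 0, "ty": 0, "tz": 0.02, "twist": 0}, {"claw": 140, "tx": 0, "ty": 0, "tz": -0.04, "twist": 0}, {"claw": 140, "tx": 0, "ty": 0, "tz": -0.04, "twist": 0}]}}

```text
time_s: 7.75
tool_pos: [0.4322, 0.253, -0.0114]
tool_rot: [-2.101, -2.334, 0.003]
ft_force: [-0.1, 0.0, -0.6]
finger_gap: 0.0387
finger_force: 0.0
```

Request:
{"fn": "servo_tool", "kwargs": {"steps": [{"claw": 140, "tx": 0, "ty": 0, "tz": -0.02, "twist": 0}, {"claw": 140, "tx": 0, "ty": 0, "tz": -0.02, "twist": 0}]}}

```text
time_s: 8.0
tool_pos: [0.433, 0.2537, -0.0152]
tool_rot: [-2.101, -2.335, 0.001]
ft_force: [-0.4, 0.1, 0.4]
finger_gap: 0.0386
finger_force: 0.0
```

Request:
{"fn": "servo_tool", "kwargs": {"steps": [{"claw": 140, "tx": 0, "ty": 0, "tz": -0.012, "twist": 0}, {"claw": 140, "tx": 0, "ty": 0, "tz": -0.012, "twist": 0}]}}

```text
time_s: 8.25
tool_pos: [0.4332, 0.2537, -0.018]
tool_rot: [-2.102, -2.335, 0.0]
ft_force: [-1.0, 0.6, 0.1]
finger_gap: 0.0383
finger_force: 0.0
```

Request:
{"fn": "servo_tool", "kwargs": {"steps": [{"claw": 255, "tx": 0, "ty": 0, "tz": 0, "twist": 0}, {"claw": 255, "tx": 0, "ty": 0, "tz": 0, "twist": 0}, {"claw": 255, "tx": 0, "ty": 0, "tz": 0, "twist": 0}, {"claw": 255, "tx": 0, "ty": 0, "tz": 0, "twist": 0}]}}

```text
time_s: 8.75
tool_pos: [0.4333, 0.2537, -0.0178]
tool_rot: [2.102, 2.335, 0.0]
ft_force: [0.6, 0.3, -0.1]
finger_gap: -0.0003
finger_force: 0.0
```

Run:
```python
from m import *
p=shot('wrist');a=p['color'];S=shot('scene');b=S['color']
s=ctrl.state();print(s)
print('tcp in wrist',proj(p,s['tool_pos']),'scene',proj(S,s['tool_pos']))
im=np.hstack([cv2.resize(a[180:420,170:390],(440,480),interpolation=cv2.INTER_CUBIC),cv2.resize(b[110:190,275:335],(360,480),interpolation=cv2.INTER_CUBIC)])[:,:,::-1]
cv2.imwrite('pics/x3.png',im)
```

```text
{'time_s': 8.85, 'joint_pos': array([ 0.16802689,  0.46474155, -0.91081389,  1.9547441 ,  0.45388327,
        0.94011019, -0.86290491]), 'joint_vel': array([-0.00031037,  0.00124213, -0.00174585,  0.00118609, -0.00014668,
        0.00287734,  0.00063647]), 'tau': array([ 2.23997456e-03, -4.75485456e+01, -1.24383733e+01, -2.91604149e+01,
        1.35811890e-02,  1.35665086e-03,  9.85345650e-05]), 'tool_pos': array([ 0.43327162,  0.25370646, -0.01784872]), 'tool_rot': array([2.10176019e+00, 2.33492557e+00, 1.35075207e-04]), 'ft_force': array([ 0.54341974, -0.67771499, -0.46691357]), 'torque': array([ 0.0097818 , -0.10702613,  0.01174337]), 'finger_force': 0.0, 'finger_gap': 0.00011368035960965843}
tcp in wrist [[274.41726861 241.99219037]] scene [[306.69152161 165.19798858]]
```

View pics/x3.png

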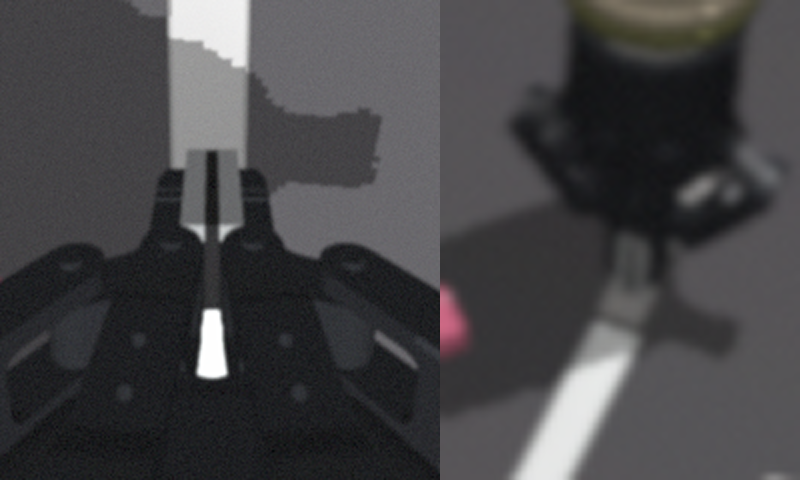

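Request:
{"fn": "servo_tool", "kwargs": {"steps": [{"claw": 255, "tx": 0, "ty": 0, "tz": -0.01, "twist": 0}, {"claw": 255, "tx": 0, "ty": 0, "tz": -0.02, "twist": 0}, {"claw": 255, "tx": 0, "ty": 0, "tz": -0.02, "twist": 0}]}}

```text
time_s: 9.22
tool_pos: [0.4333, 0.2536, -0.0226]
tool_rot: [2.101, 2.335, -0.0]
ft_force: [-2.9, -2.6, 9.0]
finger_gap: -0.0
finger_force: 4.4
```

Request:
{"fn": "servo_tool", "kwargs": {"steps": [{"claw": 255, "tx": 0, "ty": 0, "tz": -0.01, "twist": 0}, {"claw": 255, "tx": 0, "ty": 0, "tz": -0.02, "twist": 0}, {"claw": 255, "tx": 0, "ty": 0, "tz": -0.02, "twist": 0}]}}

```text
time_s: 9.6
tool_pos: [0.4337, 0.2536, -0.023]
tool_rot: [2.098, 2.332, -0.004]
ft_force: [-26.9, -21.8, 87.0]
finger_gap: 0.0001
finger_force: 43.4
```

Contact with the top of the handle came at a reported z of -0.022, so the true tip is about 36 mm higher than reported. I'll use that offset from here on.

Request:
{"fn": "servo_tool", "kwargs": {"steps": [{"claw": 255, "tx": 0, "ty": 0, "tz": 0.06, "twist": 0}, {"claw": 140, "tx": 0, "ty": 0, "tz": 0.06, "twist": 0}, {"claw": 140, "tx": 0, "ty": 0, "tz": 0.06, "twist": 0}, {"claw": 140, "tx": 0, "ty": 0, "tz": 0.06, "twist": 0}, {"claw": 140, "tx": 0, "ty": 0, "tz": 0.0, "twist": 0}, {"claw": 140, "tx": 0, "ty": 0, "tz": -0.016, "twist": 0}, {"claw": 140, "tx": 0, "ty": 0, "tz": -0.016, "twist": 0}]}}

```text
time_s: 10.48
tool_pos: [0.4327, 0.2536, -0.0326]
tool_rot: [-2.101, -2.335, 0.002]
ft_force: [0.6, -0.6, 0.6]
finger_gap: 0.0387
finger_force: 0.0
```

Request:
{"fn": "servo_tool", "kwargs": {"steps": [{"claw": 255, "tx": 0, "ty": 0, "tz": 0, "twist": 0}, {"claw": 255, "tx": 0, "ty": 0, "tz": 0, "twist": 0}, {"claw": 255, "tx": 0, "ty": 0, "tz": 0, "twist": 0}, {"claw": 255, "tx": 0, "ty": 0, "tz": 0, "twist": 0}]}}

```text
time_s: 10.98
tool_pos: [0.4334, 0.2539, -0.0313]
tool_rot: [2.101, 2.335, 0.001]
ft_force: [-2.2, -1.3, 5.3]
finger_gap: 0.0189
finger_force: 108.4
```

Request:
{"fn": "servo_tool", "kwargs": {"steps": [{"claw": 255, "tx": 0, "ty": 0, "tz": 0.1, "twist": 0}, {"claw": 255, "tx": 0, "ty": 0, "tz": 0.25, "twist": 0}, {"claw": 255, "tx": 0, "ty": 0, "tz": 0.45, "twist": 0}, {"claw": 255, "tx": 0, "ty": 0, "tz": 0.6, "twist": 0}, {"claw": 255, "tx": 0, "ty": 0, "tz": 0.6, "twist": 0}]}}

```text
time_s: 11.6
tool_pos: [0.4347, 0.2545, 0.1205]
tool_rot: [2.1, 2.333, 0.006]
ft_force: [-0.4, -0.0, -3.4]
finger_gap: 0.0185
finger_force: 108.8
```

Request:
{"fn": "servo_tool", "kwargs": {"steps": [{"claw": 255, "tx": 0.35, "ty": -0.4, "tz": 0.02, "twist": 0.0}, {"claw": 255, "tx": 0.68, "ty": -0.8, "tz": 0.02, "twist": 0.0115}, {"claw": 255, "tx": 0.68, "ty": -0.8, "tz": 0.02, "twist": 0.0115}, {"claw": 255, "tx": 0.68, "ty": -0.8, "tz": 0.02, "twist": 0.0115}, {"claw": 255, "tx": 0.68, "ty": -0.8, "tz": 0.02, "twist": 0.0115}, {"claw": 255, "tx": 0.68, "ty": -0.8, "tz": 0.02, "twist": 0.0115}, {"claw": 255, "tx": 0.68, "ty": -0.8, "tz": 0.02, "twist": 0.0115}]}}

```text
time_s: 12.48
tool_pos: [0.6021, 0.0557, 0.1226]
tool_rot: [-2.071, -2.361, 0.0]
ft_force: [-0.8, 0.2, -2.6]
finger_gap: 0.0179
finger_force: 108.9
```

Run:
```python
from m import *
S=shot('scene');T=shot('top');p=shot('wrist')
s=ctrl.state();print(s['time_s'],s['tool_pos'],s['tool_rot'],s['finger_gap'],s['finger_force'],s['ft_force'])
for n,q in(('S',S),('T',T),('w',p)):
    for d in ctrl.masks_of(q,'pry_bar'): print(n,round(d['conf'],2),np.round(d['extent']),d['pixels'].sum(),cv2.approxPolyDP(cv2.convexHull(np.argwhere(d['pixels'])[:,::-1].astype(np.int32)),2,True).reshape(-1,2).tolist())
im=np.hstack([cv2.resize(S['color'][150:310,240:380],(420,480),interpolation=cv2.INTER_CUBIC),cv2.resize(T['color'][120:280,200:326],(378,480),interpolation=cv2.INTER_CUBIC)])[:,:,::-1]
cv2.imwrite('pics/x4.png',im)
```

```text
12.625 [0.60262251 0.05504838 0.12325033] [ 2.07209057e+00  2.36106428e+00 -3.12034426e-05] 0.018009316474998864 108.86456608772278 [-0.22512305 -0.10523553 -3.11502274]
T 0.66 [180. 140. 334. 165.] 529 [[333, 143], [332, 150], [195, 164], [184, 164], [181, 159], [182, 152], [327, 139]]
w 0.6 [252.  67. 302. 367.] 13130 [[298, 67], [302, 71], [294, 350], [291, 364], [271, 367], [258, 363], [256, 342], [250, 71], [254, 67]]
```

View pics/x4.png

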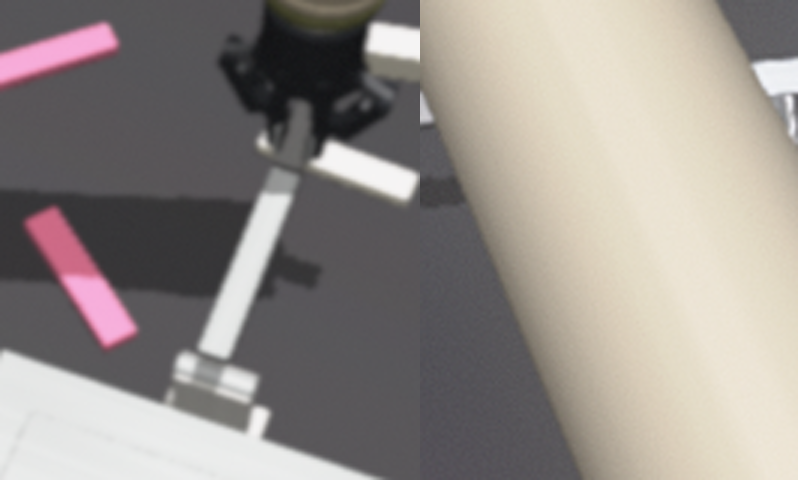

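The bar is held. Its tip is at scene (311,268), just short of the fulcrum and lined up with it laterally. Next I'll compute its along and height positions in the vertical plane of the bath axis.

```bash
cat >> m.py <<'E'
BQ=np.array([.6483,-.3012,0,-1.4426])
def bl(X):
    d=np.asarray(X,float)-BQ[:3]*[1,1,0]; c,s=np.cos(BQ[3]),np.sin(BQ[3]); return np.array([c*d[0]+s*d[1],-s*d[0]+c*d[1],d[2]])
def plane(p,uv,yb):
    "pixel ray met with bath plane y=yb, in the bath frame"
    a,b=bl(ray(p,uv,0.)),bl(ray(p,uv,.2)); return a+(b-a)*(yb-a[1])/(b[1]-a[1])
E
python3 - <<'E'
from m import *
S=shot('scene');p=shot('wrist');s=ctrl.state();t=bl(s['tool_pos']);print('tcp',t)
for d in (-.002,0,.002): print('tip',plane(S,(311.3,268),t[1]+d),'seam',plane(S,(335.5,206),t[1]+d))
print('hend',[bl(ray(p,(u,67.5),z)).round(4) for z in(.13,.15,.17) for u in (254,298)])
E
```

```text
tcp [-0.35794466  0.0006587   0.12324676]
tip [-0.18086602 -0.0013413   0.14067535] seam [-0.34931377 -0.0013413   0.15060999]
tip [-0.17220075  0.0006587   0.1564186 ] seam [-0.33800943  0.0006587   0.16619759]
tip [-0.16353548  0.0026587   0.17216185] seam [-0.32670509  0.0026587   0.1817852 ]
hend [array([-0.4625, -0.0102,  0.13  ]), array([-0.4625,  0.013 ,  0.13  ]), array([-0.4601, -0.0089,  0.15  ]), array([-0.4601,  0.0116,  0.15  ]), array([-0.4576, -0.0076,  0.17  ]), array([-0.4577,  0.0102,  0.17  ])]
```

Request:
{"fn": "servo_tool", "kwargs": {"steps": [{"claw": 255, "tx": 0.011, "ty": -0.083, "tz": -0.06, "twist": 0}, {"claw": 255, "tx": 0.011, "ty": -0.083, "tz": -0.117, "twist": 0}, {"claw": 255, "tx": 0.011, "ty": -0.083, "tz": -0.117, "twist": 0}]}}

```text
time_s: 13.25
tool_pos: [0.6049, 0.0323, 0.092]
tool_rot: [-2.074, -2.356, 0.003]
ft_force: [-0.1, -0.2, -2.7]
finger_gap: 0.0184
finger_force: 108.8
```

Request:
{"fn": "servo_tool", "kwargs": {"steps": [{"claw": 255, "tx": 0, "ty": 0, "tz": -0.03, "twist": 0}, {"claw": 255, "tx": 0, "ty": 0, "tz": -0.04, "twist": 0}, {"claw": 255, "tx": 0, "ty": 0, "tz": -0.04, "twist": 0}]}}

```text
time_s: 13.62
tool_pos: [0.606, 0.0332, 0.0838]
tool_rot: [-2.074, -2.359, -0.0]
ft_force: [0.1, -0.2, -2.4]
finger_gap: 0.0183
finger_force: 108.9
```

Request:
{"fn": "servo_tool", "kwargs": {"steps": [{"claw": 255, "tx": 0, "ty": 0, "tz": -0.016, "twist": 0}, {"claw": 255, "tx": 0, "ty": 0, "tz": -0.016, "twist": 0}]}}

```text
time_s: 13.88
tool_pos: [0.6059, 0.0329, 0.0796]
tool_rot: [-2.075, -2.359, 0.0]
ft_force: [-0.2, 0.3, -3.3]
finger_gap: 0.0186
finger_force: 108.8
```

Request:
{"fn": "servo_tool", "kwargs": {"steps": [{"claw": 255, "tx": 0, "ty": 0, "tz": -0.016, "twist": 0}, {"claw": 255, "tx": 0, "ty": 0, "tz": -0.016, "twist": 0}]}}

```text
time_s: 14.12
tool_pos: [0.6058, 0.0329, 0.0755]
tool_rot: [-2.075, -2.359, 0.0]
ft_force: [-0.5, 0.3, -2.3]
finger_gap: 0.0183
finger_force: 108.9
```

Request:
{"fn": "servo_tool", "kwargs": {"steps": [{"claw": 255, "tx": 0, "ty": 0, "tz": -0.012, "twist": 0}, {"claw": 255, "tx": 0, "ty": 0, "tz": -0.012, "twist": 0}]}}

```text
time_s: 14.38
tool_pos: [0.6058, 0.0329, 0.0726]
tool_rot: [-2.075, -2.359, 0.0]
ft_force: [0.5, -0.6, -3.1]
finger_gap: 0.0181
finger_force: 108.8
```

Request:
{"fn": "servo_tool", "kwargs": {"steps": [{"claw": 255, "tx": 0, "ty": 0, "tz": -0.012, "twist": 0}, {"claw": 255, "tx": 0, "ty": 0, "tz": -0.012, "twist": 0}]}}

```text
time_s: 14.62
tool_pos: [0.6058, 0.0329, 0.0696]
tool_rot: [-2.075, -2.359, 0.0]
ft_force: [-0.2, -0.6, -2.4]
finger_gap: 0.0186
finger_force: 108.8
```

Request:
{"fn": "servo_tool", "kwargs": {"steps": [{"claw": 255, "tx": 0, "ty": 0, "tz": -0.012, "twist": 0}, {"claw": 255, "tx": 0, "ty": 0, "tz": -0.012, "twist": 0}]}}

```text
time_s: 14.88
tool_pos: [0.6059, 0.0329, 0.0667]
tool_rot: [-2.075, -2.359, 0.0]
ft_force: [0.1, -0.4, -2.2]
finger_gap: 0.0181
finger_force: 108.9
```

Request:
{"fn": "servo_tool", "kwargs": {"steps": [{"claw": 255, "tx": 0, "ty": 0, "tz": -0.012, "twist": 0}, {"claw": 255, "tx": 0, "ty": 0, "tz": -0.012, "twist": 0}]}}

```text
time_s: 15.12
tool_pos: [0.6061, 0.0331, 0.0639]
tool_rot: [2.074, 2.359, 0.0]
ft_force: [-0.6, 0.9, -0.0]
finger_gap: 0.0184
finger_force: 109.1
```

Run:
```python
from m import *
S=shot('scene');s=ctrl.state();print(s['ft_force'],s['tool_pos'],bl(s['tool_pos']))
im=cv2.resize(S['color'][190:300,270:370],(700,770//1),interpolation=cv2.INTER_CUBIC)[:600,:,::-1]
cv2.imwrite('pics/x5.png',im)
```

```text
[-0.70331817  0.33658783 -0.93250212] [0.60609288 0.03308044 0.06401023] [-0.33693336  0.00087547  0.06401023]
```

View pics/x5.png

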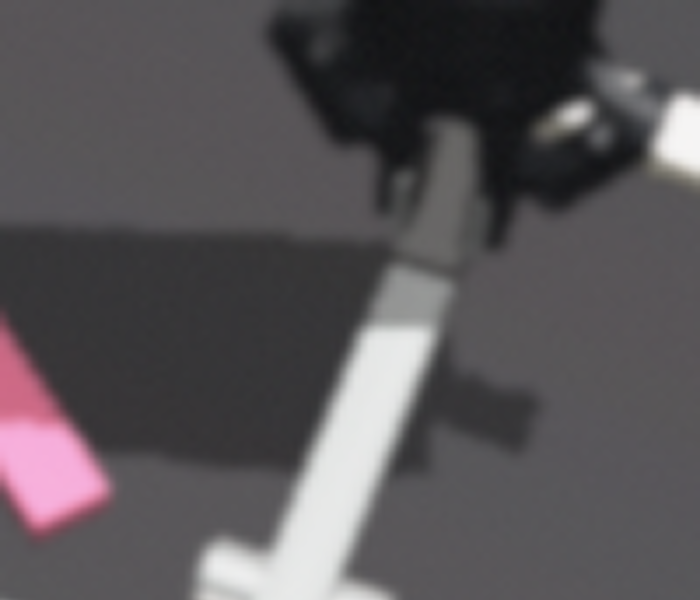

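The blade is resting on the fulcrum crest, with contact at reported z 0.064. The seam is at scene (331,227.4). I'll compute the tip's bath x from it.

Run:
```python
from m import *
S=shot('scene');p=shot('wrist')
for z in (.098,.105,.112): print(z,'seam',bl(ray(S,(331,227.4),z)).round(4))
for d in ctrl.masks_of(p,'pry_bar'):
    e=d['extent'];print(e,[ (z,bl(ray(p,((e[0]+e[2])/2,e[1]),z-.03)).round(4)) for z in(.11,.12)])
# fine check: bright lid front corner positions relative
```

```text
0.098 seam [-0.3243  0.0008  0.098 ]
0.105 seam [-0.3196  0.0017  0.105 ]
0.112 seam [-0.315   0.0025  0.112 ]
[251.8, 64.5, 299.5, 370.6] [(0.11, array([-0.4416,  0.0015,  0.08  ])), (0.12, array([-0.4403,  0.0015,  0.09  ]))]
[200.6, 0.0, 407.1, 60.1] [(0.11, array([-0.469 ,  0.0147,  0.08  ])), (0.12, array([-0.466 ,  0.0139,  0.09  ]))]
```

Request:
{"fn": "servo_tool", "kwargs": {"steps": [{"claw": 255, "tx": 0, "ty": 0, "tz": 0.006, "twist": 0}, {"claw": 255, "tx": 0.006, "ty": -0.045, "tz": 0.006, "twist": 0}, {"claw": 255, "tx": 0.012, "ty": -0.09, "tz": 0.006, "twist": 0}, {"claw": 255, "tx": 0.012, "ty": -0.09, "tz": 0.006, "twist": 0}]}}

```text
time_s: 15.82
tool_pos: [0.6093, 0.0079, 0.0652]
tool_rot: [2.078, 2.355, -0.001]
ft_force: [-0.1, -0.8, -1.1]
finger_gap: 0.0183
finger_force: 109.1
```

Request:
{"fn": "servo_tool", "kwargs": {"steps": [{"claw": 255, "tx": 0.006, "ty": -0.045, "tz": 0, "twist": 0}, {"claw": 255, "tx": 0.011, "ty": -0.088, "tz": 0, "twist": 0}, {"claw": 255, "tx": 0.011, "ty": -0.088, "tz": 0, "twist": 0}]}}

```text
time_s: 16.2
tool_pos: [0.612, -0.0135, 0.0653]
tool_rot: [2.077, 2.356, -0.001]
ft_force: [0.1, -0.8, 0.1]
finger_gap: 0.0186
finger_force: 109.1
```

Request:
{"fn": "servo_tool", "kwargs": {"grip_force": 80, "steps": [{"claw": 255, "tx": 0, "ty": 0, "tz": -0.02, "twist": 0}, {"claw": 255, "tx": 0, "ty": 0, "tz": -0.04, "twist": 0}, {"claw": 255, "tx": 0, "ty": 0, "tz": -0.06, "twist": 0}, {"claw": 255, "tx": 0, "ty": 0, "tz": -0.06, "twist": 0}]}}

```text
time_s: 16.7
tool_pos: [0.6126, -0.0103, 0.0519]
tool_rot: [2.075, 2.358, 0.003]
ft_force: [-3.5, 0.8, 12.7]
finger_gap: 0.0181
finger_force: 110.7
```

Request:
{"fn": "servo_tool", "kwargs": {"steps": [{"claw": 255, "tx": 0, "ty": 0, "tz": -0.02, "twist": 0}, {"claw": 255, "tx": 0, "ty": 0, "tz": -0.03, "twist": 0}, {"claw": 255, "tx": 0, "ty": 0, "tz": -0.03, "twist": 0}]}}

```text
time_s: 17.08
tool_pos: [0.6125, -0.0057, 0.0441]
tool_rot: [-2.069, -2.361, -0.01]
ft_force: [4.3, 32.2, -0.6]
finger_gap: 0.0182
finger_force: 110.0
```

Run:
```python
from m import *
S=shot('scene');p=shot('wrist');s=ctrl.state();print(s['ft_force'],s['torque'],s['tool_pos'],bl(s['tool_pos']),s['joint_pos'])
cv2.imwrite('pics/now.png',S['color'][:,:,::-1]);cv2.imwrite('pics/noww.png',p['color'][:,:,::-1])
im=np.hstack([cv2.resize(S['color'][200:340,225:385],(480,420),interpolation=cv2.INTER_CUBIC),cv2.resize(p['color'],(320,240))[:, :].repeat(1,0) if 0 else cv2.copyMakeBorder(cv2.resize(p['color'][0:420,170:390],(220,420)),0,0,0,0,cv2.BORDER_CONSTANT)])[:,:,::-1]
cv2.imwrite('pics/x6.png',im)
```

```text
[ 2.7928285  34.16983167  1.2194425 ] [ 7.07929728  0.15274983 -1.09600556] [ 0.61195712 -0.00525619  0.04377363] [-0.29816159  0.00179042  0.04377363] [ 0.56170433  0.56591879 -0.81853714  1.63097116  0.43895632  1.13748065
 -0.23353533]
```

View pics/x6.png

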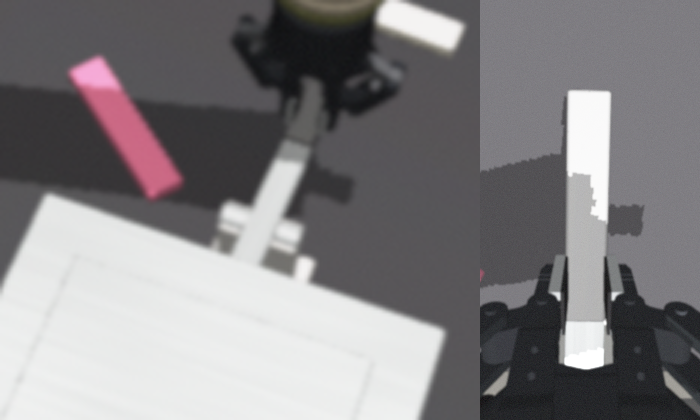

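The tip is under the lid and the front edge is already about 7 mm up. A 34 N horizontal load has built up, so I'll relieve it outward while pushing down.

Request:
{"fn": "servo_tool", "kwargs": {"steps": [{"claw": 255, "tx": -0.003, "ty": 0.024, "tz": 0, "twist": 0}, {"claw": 255, "tx": -0.003, "ty": 0.024, "tz": -0.01, "twist": 0}, {"claw": 255, "tx": -0.003, "ty": 0.024, "tz": -0.01, "twist": 0}]}}

```text
time_s: 17.55
tool_pos: [0.6101, -0.0048, 0.041]
tool_rot: [-2.076, -2.356, 0.001]
ft_force: [-10.1, 0.0, 13.3]
finger_gap: 0.0185
finger_force: 109.7
```

Request:
{"fn": "servo_tool", "kwargs": {"steps": [{"claw": 255, "tx": 0, "ty": 0, "tz": -0.02, "twist": 0}, {"claw": 255, "tx": 0, "ty": 0, "tz": -0.03, "twist": 0}, {"claw": 255, "tx": 0, "ty": 0, "tz": -0.03, "twist": 0}]}}

```text
time_s: 17.92
tool_pos: [0.6133, -0.0034, 0.035]
tool_rot: [2.07, 2.36, 0.007]
ft_force: [1.8, 1.9, 11.7]
finger_gap: 0.0184
finger_force: 107.3
```

```bash
cat >> m.py <<'E'
def bar_wrist(p):
    d=ctrl.masks_of(p,'pry_bar'); return [(round(x['conf'],2),np.round(x['extent'])) for x in d]
def lid_tilt(S,th0=.03):
    "front edge height from the lid's bright outline in the scene view: search the tilt whose front edge best splits bright/dark"
    g=cv2.GaussianBlur(S['color'].min(2).astype(np.float32),(0,0),.7); c,s=np.cos(BQ[3]),np.sin(BQ[3]); best=[]
    for th in np.arange(-.01,.2,.0025):
        ys=np.r_[np.linspace(-.14,-.06,40),np.linspace(.06,.14,40)]
        x=.14-.28*np.cos(th)-.005*np.sin(th)*-0; z=.113+.28*np.sin(th)+.005
        def smp(dz):
            W=np.c_[BQ[0]+c*x-s*ys,BQ[1]+s*x+c*ys,np.full(ys.shape,z)]; u=proj(S,W)+[dz*.28,dz]
            return cv2.remap(g,u[:,0].astype(np.float32)[None],u[:,1].astype(np.float32)[None],cv2.INTER_LINEAR)[0]
        best.append((np.median(smp(1)-smp(-1)),th))
    return max(best)
E
python3 - <<'E'
from m import *
S=shot('scene');p=shot('wrist');s=ctrl.state();print(s['ft_force'],s['torque'],s['tool_pos'],bl(s['tool_pos']))
print(bar_wrist(p),lid_tilt(S))
E
```

```text
[ 3.06207908  1.89667625 12.29117977] [ 0.30194626 -0.354056    0.75129339] [ 0.61329741 -0.00346767  0.03497859] [-0.29976409  0.00334837  0.03497859]
[(0.76, array([257.,  98., 300., 369.]))] (np.float32(76.50331), np.float64(0.07500000000000002))
```

Request:
{"fn": "servo_tool", "kwargs": {"steps": [{"claw": 255, "tx": 0, "ty": 0.006, "tz": -0.015, "twist": 0}, {"claw": 255, "tx": 0, "ty": 0.006, "tz": -0.03, "twist": 0}, {"claw": 255, "tx": 0, "ty": 0.006, "tz": -0.03, "twist": 0}]}}

```text
time_s: 18.45
tool_pos: [0.6117, -0.0013, 0.026]
tool_rot: [-2.072, -2.362, -0.005]
ft_force: [3.4, 5.9, 2.1]
finger_gap: 0.0184
finger_force: 107.2
```

Run:
```python
from m import *
S=shot('scene');s=ctrl.state();print(s['ft_force'],s['tool_pos'],bl(s['tool_pos']),lid_tilt(S))
for f in('scene0','now'):
    S['color']=cv2.imread(f'pics/{f}.png')[:,:,::-1];print(f,lid_tilt(S))
```

```text
[1.60244803 4.92251564 2.24642612] [ 0.61179777 -0.00125058  0.02596054] [-0.30215471  0.00214448  0.02596054] (np.float32(77.74304), np.float64(0.09500000000000003))
scene0 (np.float32(74.158775), np.float64(0.012500000000000006))
now (np.float32(75.570435), np.float64(0.05000000000000001))
```

Request:
{"fn": "servo_tool", "kwargs": {"steps": [{"claw": 255, "tx": 0, "ty": 0.008, "tz": -0.012, "twist": 0}, {"claw": 255, "tx": 0, "ty": 0.008, "tz": -0.024, "twist": 0}, {"claw": 255, "tx": 0, "ty": 0.008, "tz": -0.024, "twist": 0}, {"claw": 255, "tx": 0, "ty": 0.008, "tz": -0.024, "twist": 0}]}}

```text
time_s: 19.0
tool_pos: [0.613, 0.0, 0.0207]
tool_rot: [2.071, 2.359, 0.007]
ft_force: [4.1, 2.9, 5.8]
finger_gap: 0.0183
finger_force: 105.6
```

Run:
```python
from m import *
S=shot('scene');s=ctrl.state();print(s['ft_force'],s['tool_pos'],bl(s['tool_pos']),lid_tilt(S),bar_wrist(shot('wrist')))
```

```text
[2.99388607 2.63200499 5.8693749 ] [6.12958998e-01 1.38059527e-05 2.06928621e-02] [-0.30326026  0.00345783  0.02069286] (np.float32(78.321106), np.float64(0.10500000000000002)) [(0.75, array([254., 112., 296., 370.]))]
```

Request:
{"fn": "servo_tool", "kwargs": {"steps": [{"claw": 255, "tx": -0.01, "ty": 0.08, "tz": 0, "twist": 0}, {"claw": 255, "tx": -0.021, "ty": 0.16, "tz": 0, "twist": 0}, {"claw": 255, "tx": -0.031, "ty": 0.24, "tz": 0, "twist": 0}, {"claw": 255, "tx": -0.031, "ty": 0.24, "tz": 0.1, "twist": 0}, {"claw": 255, "tx": -0.031, "ty": 0.24, "tz": 0.25, "twist": 0}]}}

```text
time_s: 19.77
tool_pos: [0.6017, 0.0596, 0.0812]
tool_rot: [-2.071, -2.359, 0.003]
ft_force: [0.7, 0.3, -2.7]
finger_gap: 0.0183
finger_force: 104.3
```

Run:
```python
from m import *
S=shot('scene');s=ctrl.state();print(s['ft_force'],s['tool_pos'],bl(s['tool_pos']),lid_tilt(S))
```

```text
[3.79304485 0.63066919 2.71466201] [0.60474869 0.06036826 0.08724228] [-0.3641691   0.00303094  0.08724228] (np.float32(77.752365), np.float64(0.10750000000000003))
```

Request:
{"fn": "servo_tool", "kwargs": {"steps": [{"claw": 255, "tx": -0.3, "ty": 0.35, "tz": 0.05, "twist": 0}, {"claw": 255, "tx": -0.66, "ty": 0.78, "tz": 0.05, "twist": 0}, {"claw": 255, "tx": -0.66, "ty": 0.78, "tz": 0.05, "twist": 0}, {"claw": 255, "tx": -0.66, "ty": 0.78, "tz": 0.05, "twist": 0}, {"claw": 255, "tx": -0.66, "ty": 0.78, "tz": -0.1, "twist": 0}, {"claw": 255, "tx": -0.66, "ty": 0.78, "tz": -0.27, "twist": 0}, {"claw": 255, "tx": -0.66, "ty": 0.78, "tz": -0.27, "twist": 0}]}}

```text
time_s: 20.7
tool_pos: [0.4353, 0.2527, 0.0121]
tool_rot: [-2.071, -2.359, 0.007]
ft_force: [-0.6, -0.4, -2.5]
finger_gap: 0.0181
finger_force: 104.4
```

Request:
{"fn": "servo_tool", "kwargs": {"steps": [{"claw": 255, "tx": 0, "ty": 0, "tz": -0.04, "twist": 0}, {"claw": 255, "tx": 0, "ty": 0, "tz": -0.08, "twist": 0}, {"claw": 255, "tx": 0, "ty": 0, "tz": -0.08, "twist": 0}]}}

```text
time_s: 21.08
tool_pos: [0.4397, 0.2529, -0.0049]
tool_rot: [2.076, 2.357, 0.003]
ft_force: [1.7, -3.0, 5.3]
finger_gap: 0.0183
finger_force: 105.9
```

Handle end is touching. I'll continue down so it levels, then release.

Request:
{"fn": "servo_tool", "kwargs": {"steps": [{"claw": 255, "tx": 0, "ty": 0, "tz": -0.03, "twist": 0}, {"claw": 255, "tx": 0, "ty": 0, "tz": -0.06, "twist": 0}, {"claw": 255, "tx": 0, "ty": 0, "tz": -0.085, "twist": 0}, {"claw": 255, "tx": 0, "ty": 0, "tz": -0.085, "twist": 0}]}}

```text
time_s: 21.58
tool_pos: [0.4396, 0.253, -0.0261]
tool_rot: [2.076, 2.357, 0.003]
ft_force: [2.7, -3.8, 4.1]
finger_gap: 0.0187
finger_force: 108.9
```

Request:
{"fn": "servo_tool", "kwargs": {"steps": [{"claw": 200, "tx": 0, "ty": 0, "tz": 0, "twist": 0}, {"claw": 120, "tx": 0, "ty": 0, "tz": 0, "twist": 0}, {"claw": 120, "tx": 0, "ty": 0, "tz": 0, "twist": 0}, {"claw": 120, "tx": 0, "ty": 0, "tz": 0.0, "twist": 0}, {"claw": 120, "tx": 0, "ty": 0, "tz": 0.15, "twist": 0}, {"claw": 60, "tx": 0, "ty": 0, "tz": 0.4, "twist": 0}, {"claw": 60, "tx": 0, "ty": 0, "tz": 0.8, "twist": 0}, {"claw": 60, "tx": 0, "ty": 0, "tz": 0.9, "twist": 0}, {"claw": 60, "tx": 0, "ty": 0, "tz": 0.9, "twist": 0}]}}

```text
time_s: 22.7
tool_pos: [0.4399, 0.2546, 0.2025]
tool_rot: [2.072, 2.357, 0.01]
ft_force: [-0.8, -0.6, -0.6]
finger_gap: 0.0652
finger_force: 0.0
```

Request:
{"fn": "servo_tool", "kwargs": {"steps": [{"claw": 60, "tx": 0.44, "ty": -0.35, "tz": 0.2, "twist": 0.746}, {"claw": 60, "tx": 0.44, "ty": -0.35, "tz": 0.2, "twist": 0.746}, {"claw": 60, "tx": 0.44, "ty": -0.35, "tz": 0.2, "twist": 0.746}, {"claw": 60, "tx": 0.44, "ty": -0.35, "tz": 0.2, "twist": 0.746}, {"claw": 60, "tx": 0.44, "ty": -0.35, "tz": 0.2, "twist": 0.746}, {"claw": 60, "tx": 0.44, "ty": -0.35, "tz": 0.2, "twist": 0.746}, {"claw": 60, "tx": 0.44, "ty": -0.35, "tz": 0.2, "twist": 0.746}, {"claw": 60, "tx": 0.44, "ty": -0.35, "tz": 0.2, "twist": 0.746}, {"claw": 60, "tx": 0.44, "ty": -0.35, "tz": 0.2, "twist": 0.746}, {"claw": 60, "tx": 0.44, "ty": -0.35, "tz": 0.2, "twist": 0.746}]}}

```text
time_s: 23.95
tool_pos: [0.5481, 0.1655, 0.2476]
tool_rot: [0.071, -3.14, -0.0]
ft_force: [0.3, -0.2, 0.3]
finger_gap: 0.0655
finger_force: 0.0
```

Run:
```python
from m import *
s=ctrl.state();print(s['time_s'],s['tool_pos'],s['tool_rot'],s['joint_pos'])
W=shot('wrist');S=shot('scene');T=shot('top')
print('pred',proj(W,[.605,.1697,-.02]))
for n,p in(('W',W),('S',S),('T',T)):
    for o in('spacer','pry_bar'):
        for d in ctrl.masks_of(p,o):
            m=d['pixels'];r=rect(m);print(n,o,round(d['conf'],2),np.round(r[0],1),np.round(r[1],1),round(r[2],1),'rgb',p['color'][m].mean(0).round(),'c@.007',ray(p,r[0],.007)[:2].round(4))
print(lid_tilt(S))
```

```text
23.95 [0.54806848 0.16547428 0.2476222 ] [ 7.13724668e-02 -3.14001345e+00 -2.12928414e-04] [ 0.56564576  0.44985764 -1.24981236  1.47572243  0.42535525  1.52021664
  0.94164304]
pred [[276.13249587 202.26499309]]
W spacer 0.91 [296.2   8.7] [50.9 29. ] 45.0 rgb [243. 212. 232.] c@.007 [0.3486 0.182 ]
W spacer 0.76 [125.1 100.3] [ 29.1 106. ] 26.6 rgb [239. 203. 226.] c@.007 [ 0.4637 -0.0388]
W spacer 0.72 [278.  206.5] [91. 20.] 90.0 rgb [250. 250. 249.] c@.007 [0.6031 0.1724]
W pry_bar 0.83 [309.6  93.1] [ 20.1 222. ] 86.5 rgb [212. 213. 213.] c@.007 [0.4432 0.2063]
S spacer 0.82 [352.7 203.9] [52.9 12.1] 21.5 rgb [220. 218. 215.] c@.007 [0.6077 0.1742]
S spacer 0.67 [266.9 242.9] [51.9 12.8] 56.3 rgb [229. 154. 193.] c@.007 [ 0.4681 -0.0402]
S pry_bar 0.6 [301.4 174.7] [ 8.5 86.8] 26.6 rgb [148. 148. 148.] c@.007 [0.4441 0.197 ]
T spacer 0.7 [285.  224.5] [13.3 41.3] 33.7 rgb [232. 189. 227.] c@.007 [ 0.4851 -0.0529]
(np.float32(77.752365), np.float64(0.10500000000000002))
```

Request:
{"fn": "servo_tool", "kwargs": {"grip_force": 100, "steps": [{"claw": 110, "tx": 0, "ty": 0.008, "tz": -0.25, "twist": 0}, {"claw": 110, "tx": 0, "ty": 0.008, "tz": -0.5, "twist": 0}, {"claw": 110, "tx": 0, "ty": 0.008, "tz": -0.75, "twist": 0}, {"claw": 110, "tx": 0, "ty": 0.008, "tz": -0.95, "twist": 0}, {"claw": 110, "tx": 0, "ty": 0.008, "tz": -0.95, "twist": 0}]}}

```text
time_s: 25.02
tool_pos: [0.5459, 0.1666, 0.0078]
tool_rot: [0.077, -3.135, 0.001]
ft_force: [-0.6, 0.1, 0.4]
finger_gap: 0.0489
finger_force: 0.0
```

Request:
{"fn": "servo_tool", "kwargs": {"steps": [{"claw": 110, "tx": 0, "ty": 0, "tz": -0.1, "twist": 0}, {"claw": 110, "tx": 0, "ty": 0, "tz": -0.15, "twist": 0}, {"claw": 110, "tx": 0, "ty": 0, "tz": -0.15, "twist": 0}]}}

```text
time_s: 25.4
tool_pos: [0.5482, 0.1673, -0.0268]
tool_rot: [0.077, -3.14, 0.0]
ft_force: [-0.1, -0.1, 0.1]
finger_gap: 0.0489
finger_force: 0.0
```

Request:
{"fn": "servo_tool", "kwargs": {"steps": [{"claw": 110, "tx": 0, "ty": 0, "tz": -0.014, "twist": 0}, {"claw": 110, "tx": 0, "ty": 0, "tz": -0.014, "twist": 0}, {"claw": 255, "tx": 0, "ty": 0, "tz": -0.014, "twist": 0}, {"claw": 255, "tx": 0, "ty": 0, "tz": -0.014, "twist": 0}, {"claw": 255, "tx": 0, "ty": 0, "tz": -0.014, "twist": 0}, {"claw": 255, "tx": 0, "ty": 0, "tz": -0.014, "twist": 0}]}}

```text
time_s: 26.15
tool_pos: [0.5486, 0.1677, -0.0294]
tool_rot: [-0.077, 3.14, -0.0]
ft_force: [-2.3, -0.8, 8.1]
finger_gap: 0.0265
finger_force: 98.2
```

Request:
{"fn": "servo_tool", "kwargs": {"steps": [{"claw": 255, "tx": 0, "ty": 0, "tz": 0.15, "twist": 0}, {"claw": 255, "tx": 0, "ty": 0, "tz": 0.4, "twist": 0}, {"claw": 255, "tx": 0, "ty": 0, "tz": 0.6, "twist": -0.05}]}}

```text
time_s: 26.52
tool_pos: [0.5482, 0.1677, 0.1218]
tool_rot: [0.082, 3.14, 0.001]
ft_force: [0.8, -0.3, -1.5]
finger_gap: 0.0265
finger_force: 99.2
```

Request:
{"fn": "servo_tool", "kwargs": {"steps": [{"claw": 255, "tx": -0.05, "ty": -0.2, "tz": 0, "twist": -0.3}, {"claw": 255, "tx": -0.129, "ty": -0.4, "tz": 0, "twist": -0.5}, {"claw": 255, "tx": -0.129, "ty": -0.6, "tz": 0, "twist": -0.696}, {"claw": 255, "tx": -0.129, "ty": -0.754, "tz": 0, "twist": -0.696}, {"claw": 255, "tx": -0.129, "ty": -0.754, "tz": 0, "twist": -0.696}, {"claw": 255, "tx": -0.129, "ty": -0.754, "tz": 0, "twist": -0.696}, {"claw": 255, "tx": -0.129, "ty": -0.754, "tz": 0, "twist": -0.696}, {"claw": 255, "tx": -0.129, "ty": -0.754, "tz": 0, "twist": -0.696}, {"claw": 255, "tx": -0.129, "ty": -0.754, "tz": 0, "twist": -0.696}, {"claw": 255, "tx": -0.129, "ty": -0.754, "tz": 0, "twist": -0.696}]}}

```text
time_s: 27.78
tool_pos: [0.516, -0.0209, 0.1196]
tool_rot: [2.072, 2.361, 0.0]
ft_force: [-0.2, 0.2, 0.1]
finger_gap: 0.0263
finger_force: 99.2
```

Run:
```python
from m import *
s=ctrl.state();t=bl(s['tool_pos']);print(s['time_s'],s['tool_pos'],s['tool_rot'],'yaw',2*np.arctan2(s['tool_rot'][1],s['tool_rot'][0])%np.pi-np.pi,t,s['finger_gap'],s['ft_force'])
S=shot('scene');cv2.imwrite('pics/sp.png',S['color'][:,:,::-1])
for d in ctrl.masks_of(S,'spacer'):
    m=d['pixels'];h=cv2.approxPolyDP(cv2.convexHull(np.argwhere(m)[:,::-1].astype(np.int32)),2,True).reshape(-1,2)
    print(round(d['conf'],2),h.tolist(),S['color'][m].mean(0).round())
b=t[2]+.0294
for X in (.072-.0+.055,-.013): 
  for dz in(0,.014):
    c,sn=np.cos(BQ[3]),np.sin(BQ[3])
    print(X,dz,[proj(S,[BQ[0]+c*(t[0]+X)-sn*(t[1]+y),BQ[1]+sn*(t[0]+X)+c*(t[1]+y),b+dz])[0].round(1) for y in(-.015,.015)])
```

```text
27.775 [ 0.51595365 -0.0209437   0.11964778] [2.07230710e+00 2.36113922e+00 5.15180539e-05] yaw -1.4406833175315468 [-0.29487643 -0.09543083  0.11964778] 0.026324208479071076 [-0.23542207  0.24802245  0.10623922]
0.98 [[282, 263], [273, 263], [250, 227], [252, 222], [259, 220], [283, 256]] [187. 101. 125.]
0.71 [[272, 162], [272, 168], [235, 181], [230, 178], [229, 174], [232, 171], [267, 160]] [216. 141. 177.]
0.57 [[289, 204], [293, 207], [289, 229], [277, 256], [268, 257], [264, 254], [265, 246], [281, 211]] [208. 204. 198.]
0.127 0 [array([261.8, 254.9]), array([274.8, 259.3])]
0.127 0.014 [array([261.7, 251.6]), array([274.8, 256. ])]
-0.013 0 [array([284.7, 205.9]), array([297. , 209.8])]
-0.013 0.014 [array([284.8, 202.3]), array([297.2, 206.2])]
```

Request:
{"fn": "servo_tool", "kwargs": {"steps": [{"claw": 255, "tx": 0, "ty": 0, "tz": -0.07, "twist": 0}, {"claw": 255, "tx": 0, "ty": 0, "tz": -0.136, "twist": 0}, {"claw": 255, "tx": 0, "ty": 0, "tz": -0.136, "twist": 0}, {"claw": 255, "tx": 0, "ty": 0, "tz": -0.136, "twist": 0}]}}

```text
time_s: 28.38
tool_pos: [0.5161, -0.0208, 0.0856]
tool_rot: [-2.074, -2.359, -0.0]
ft_force: [-0.7, -0.1, -0.9]
finger_gap: 0.0259
finger_force: 99.1
```

Request:
{"fn": "servo_tool", "kwargs": {"steps": [{"claw": 255, "tx": 0.011, "ty": -0.087, "tz": 0, "twist": 0}, {"claw": 255, "tx": 0.023, "ty": -0.175, "tz": 0, "twist": 0}, {"claw": 255, "tx": 0.023, "ty": -0.175, "tz": 0, "twist": 0}]}}

```text
time_s: 28.75
tool_pos: [0.5221, -0.0666, 0.086]
tool_rot: [2.078, 2.355, 0.0]
ft_force: [-0.7, 0.8, -1.0]
finger_gap: 0.0263
finger_force: 99.1
```

Request:
{"fn": "servo_tool", "kwargs": {"steps": [{"claw": 255, "tx": 0.009, "ty": -0.065, "tz": 0, "twist": 0}, {"claw": 255, "tx": 0.017, "ty": -0.13, "tz": 0, "twist": 0}, {"claw": 255, "tx": 0.017, "ty": -0.13, "tz": 0, "twist": 0}]}}

```text
time_s: 29.12
tool_pos: [0.526, -0.0991, 0.0855]
tool_rot: [2.078, 2.356, -0.0]
ft_force: [-0.0, 0.2, -2.1]
finger_gap: 0.0261
finger_force: 99.1
```

Request:
{"fn": "servo_tool", "kwargs": {"steps": [{"claw": 255, "tx": 0.009, "ty": -0.065, "tz": 0, "twist": 0}, {"claw": 255, "tx": 0.017, "ty": -0.132, "tz": 0, "twist": 0}, {"claw": 255, "tx": 0.017, "ty": -0.132, "tz": 0, "twist": 0}]}}

```text
time_s: 29.5
tool_pos: [0.5302, -0.1324, 0.0854]
tool_rot: [-2.078, -2.356, 0.0]
ft_force: [-0.1, 0.8, -1.2]
finger_gap: 0.0263
finger_force: 99.1
```

Request:
{"fn": "servo_tool", "kwargs": {"steps": [{"claw": 255, "tx": 0, "ty": 0, "tz": -0.008, "twist": 0}, {"claw": 255, "tx": 0, "ty": 0, "tz": -0.016, "twist": 0}, {"claw": 255, "tx": 0, "ty": 0, "tz": -0.016, "twist": 0}]}}

```text
time_s: 29.88
tool_pos: [0.5302, -0.1298, 0.0815]
tool_rot: [-2.074, -2.36, -0.0]
ft_force: [1.3, -0.2, -1.2]
finger_gap: 0.0263
finger_force: 99.1
```

Now down until it rests on the rim.

Request:
{"fn": "servo_tool", "kwargs": {"steps": [{"claw": 255, "tx": 0, "ty": 0, "tz": -0.01, "twist": 0}, {"claw": 255, "tx": 0, "ty": 0, "tz": -0.01, "twist": 0}]}}

```text
time_s: 30.12
tool_pos: [0.5305, -0.1297, 0.0796]
tool_rot: [2.074, 2.359, 0.001]
ft_force: [-1.9, 1.9, 5.7]
finger_gap: 0.0264
finger_force: 100.0
```

Request:
{"fn": "servo_tool", "kwargs": {"steps": [{"claw": 255, "tx": 0, "ty": 0, "tz": -0.008, "twist": 0}, {"claw": 255, "tx": 0, "ty": 0, "tz": -0.008, "twist": 0}]}}

```text
time_s: 30.38
tool_pos: [0.5306, -0.1295, 0.0781]
tool_rot: [2.074, 2.359, 0.0]
ft_force: [-5.3, 4.6, 11.8]
finger_gap: 0.0266
finger_force: 100.7
```

Request:
{"fn": "servo_tool", "kwargs": {"steps": [{"claw": 220, "tx": 0, "ty": 0, "tz": 0, "twist": 0}, {"claw": 140, "tx": 0, "ty": 0, "tz": 0, "twist": 0}, {"claw": 100, "tx": 0, "ty": 0, "tz": 0, "twist": 0}, {"claw": 100, "tx": 0, "ty": 0, "tz": 0, "twist": 0}, {"claw": 100, "tx": 0, "ty": 0, "tz": 0.01, "twist": 0}]}}

```text
time_s: 31.0
tool_pos: [0.5301, -0.1303, 0.0794]
tool_rot: [-2.075, -2.359, 0.0]
ft_force: [0.6, 0.0, 0.4]
finger_gap: 0.0518
finger_force: 0.0
```

Request:
{"fn": "servo_tool", "kwargs": {"steps": [{"claw": 100, "tx": -0.015, "ty": 0.12, "tz": 0.02, "twist": 0}, {"claw": 100, "tx": -0.05, "ty": 0.4, "tz": 0.1, "twist": 0}, {"claw": 100, "tx": -0.05, "ty": 0.5, "tz": 0.4, "twist": 0}, {"claw": 100, "tx": -0.05, "ty": 0.9, "tz": 0.8, "twist": 0}, {"claw": 100, "tx": -0.05, "ty": 0.9, "tz": 0.8, "twist": 0}, {"claw": 100, "tx": -0.05, "ty": 0.9, "tz": 0.8, "twist": 0}]}}

```text
time_s: 31.75
tool_pos: [0.5178, 0.0973, 0.2824]
tool_rot: [2.071, 2.36, 0.003]
ft_force: [0.4, 0.9, 0.8]
finger_gap: 0.0519
finger_force: 0.0
```

Run:
```python
from m import *
s=ctrl.state();print(s['time_s'],s['tool_pos'],s['ft_force'])
S=shot('scene','fin.png');T=shot('top');W=shot('wrist')
print(lid_tilt(S))
c,sn=np.cos(BQ[3]),np.sin(BQ[3])
for n,p in(('S',S),('T',T),('W',W)):
    for o in('spacer','pry_bar'):
        for d in ctrl.masks_of(p,o):
            m=d['pixels'];h=cv2.approxPolyDP(cv2.convexHull(np.argwhere(m)[:,::-1].astype(np.int32)),2,True).reshape(-1,2)
            print(n,o,round(d['conf'],2),p['color'][m].mean(0).round(),[(u.tolist(),bl(ray(p,u,.124 if o=='spacer' else .01)).round(3)[:2].tolist()) for u in h])
for n,p in(('S',S),('T',T)): print(n,[proj(p,[BQ[0]+c*x-sn*y,BQ[1]+sn*x+c*y,.124])[0].round(1).tolist() for x,y in((-.198,-.11),(-.198,-.08),(-.14,-.11),(-.14,-.08))])
```

```text
31.75 [0.51779044 0.09730494 0.28235044] [0.37805185 0.85797724 0.79737421]
(np.float32(77.41745), np.float64(0.10500000000000002))
S spacer 0.84 [214. 140. 175.] [([279, 164], [-0.44, -0.175]), ([275, 169], [-0.422, -0.179]), ([235, 181], [-0.351, -0.255]), ([229, 175], [-0.363, -0.276]), ([231, 171], [-0.376, -0.277]), ([272, 158], [-0.452, -0.198])]
S spacer 0.68 [230. 157. 194.] [([282, 264], [-0.176, -0.067]), ([278, 264], [-0.173, -0.075]), ([264, 249], [-0.197, -0.118]), ([250, 227], [-0.24, -0.169]), ([252, 222], [-0.255, -0.17]), ([260, 222], [-0.261, -0.153]), ([284, 256], [-0.197, -0.07]), ([285, 261], [-0.186, -0.063])]
S spacer 0.63 [234. 229. 229.] [([279, 255], [-0.195, -0.081]), ([273, 271], [-0.153, -0.079]), ([261, 267], [-0.153, -0.107]), ([268, 251], [-0.196, -0.107])]
S pry_bar 0.64 [159. 159. 158.] [([321, 137], [-0.67, -0.133]), ([320, 148], [-0.629, -0.122]), ([286, 214], [-0.38, -0.131]), ([281, 213], [-0.378, -0.144]), ([280, 208], [-0.392, -0.153]), ([316, 138], [-0.661, -0.145])]
T spacer 0.95 [229. 185. 224.] [([296, 206], [-0.249, -0.108]), ([300, 213], 
[... 595 characters left out ...]
W spacer 0.83 [244. 207. 232.] [([184, 87], [-0.519, -0.174]), ([127, 153], [-0.449, -0.244]), ([122, 154], [-0.448, -0.25]), ([109, 142], [-0.461, -0.263]), ([117, 129], [-0.475, -0.251]), ([167, 73], [-0.532, -0.19]), ([171, 73], [-0.532, -0.186])]
W spacer 0.78 [237. 237. 235.] [([271, 328], [-0.207, -0.081]), ([271, 365], [-0.14, -0.081]), ([254, 363], [-0.144, -0.106]), ([252, 330], [-0.203, -0.108])]
W pry_bar 0.91 [218. 219. 219.] [([240, 185], [-0.384, -0.131]), ([227, 183], [-0.387, -0.151]), ([221, 0], [-0.631, -0.148]), ([239, 0], [-0.631, -0.124])]
S [[267.2, 249.8], [279.8, 254.1], [257.3, 271.2], [270.2, 275.6]]
T [[321.8, 204.4], [320.0, 189.7], [350.5, 201.5], [348.5, 186.8]]
```

```bash
python3 -c "
from plant import ctrl
print(ctrl.sign_off())"
```

```text
the job is handed in; nothing more can be done
None
```

The job is handed in: the lid is levered up and holding at about 0.09 rad, the pry bar is flat on the bench, and the white spacer lies square on the rim beside the notch, with its centre about 14 mm inside the front edge and its outer end sticking out about 56 mm; these are camera measurements, and the judge's result was not shown.

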